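# Lock the drying stand and hang the clean bracket level for lacquering

### The job

Lock the drying stand to the bench with the black knob on its foot: turn it clockwise until it bites, then about thirty degrees more. Then take the brass bracket from the white sheet and hang it on the stand's rod by the one hole in its head from which it hangs level, and let it come to rest. Leave the bracket on the brown board and the other things on the bench where they are.

Things in the scene. Friction and masses are not known exactly. Their poses are not given: they have to be found in the camera images.
- blotter: white blotting sheet on the bench, 130 (x) x 190 (y) x 2 mm, for parts that are clean and ready; origin at the centre of its underside
- greaseboard: brown board of the same size and 2 mm thickness, for parts not yet degreased; origin at the centre of its underside
- bracket_a: cast brass bracket of even density, about 0.6 kg, standing on its foot; origin at the centre of the foot's underside, x along it, y across, z up. In mm: foot 90 x 44 x 8 (x, y, z) and web 34 x 5, z 8 to 83, both centred on the origin; head a plate 5 thick in y, x -33.5 to 96.5, z 83 to 125 (grip its top edge), with four 14 mm holes through it along y, at z 97, x -16.5, 11.5, 39.5 and 67.5
- bracket_b: cast brass bracket of even density, about 0.6 kg, standing on its foot; origin at the centre of the foot's underside, x along it, y across, z up. In mm: foot 90 x 44 x 8 (x, y, z) and web 34 x 5, z 8 to 83, both centred on the origin; head a plate 5 thick in y, x -77.1 to 52.9, z 83 to 125 (grip its top edge), with four 14 mm holes through it along y, at z 97, x -60.1, -32.1, -4.1 and 23.9
- stand: drying stand that stays put: dark iron foot bar 70 (x) x 250 (y) x 14 mm, origin at the centre of its underside; a 12 mm post rises at the origin and bends at the top into the hanging rod. Nothing of it is higher than 196 mm. Under the rod lies a shallow drip tray, 12 mm high, x -155 to -41, y -100 to 100 mm
- rod_tip (a point): free end of the level, polished hanging rod, on its axis, 190 mm above the bench and 130 mm to the stand's -x from its post; axes as the stand's, so the rod runs from here along +x for 114 mm, 8 mm thick
- knob_grip (a point): centre of the grip bar of the black hold-down knob on the stand's foot bar, 100 mm to the stand's -y side of the post and 50 mm above the bench. The bar is 64 mm long (along this point's x), 14 mm wide (y) and 24 mm tall (z), standing on a 13 mm neck; it turns about the vertical through this point
- hold_knob (a joint): turn of the hold-down knob in rad, growing as it is turned clockwise seen from above; it starts loose between 0.4 and 0.8. It turns easily (about 0.04 N m) until it bites at 1.2, where the resistance jumps to about 0.34 N m and stays so; it stays where it is left
- a_hole1 (a point): centre of a 14 mm hole through the head of bracket_a, -16.5 mm along its x from its origin and 97 mm above its underside; axes as the bracket's
- a_hole2 (a point): centre of a 14 mm hole through the head of bracket_a, 11.5 mm along its x from its origin and 97 mm above its underside; axes as the bracket's
- a_hole3 (a point): centre of a 14 mm hole through the head of bracket_a, 39.5 mm along its x from its origin and 97 mm above its underside; axes as the bracket's
- a_hole4 (a point): centre of a 14 mm hole through the head of bracket_a, 67.5 mm along its x from its origin and 97 mm above its underside; axes as the bracket's
- b_hole1 (a point): centre of a 14 mm hole through the head of bracket_b, -60.1 mm along its x from its origin and 97 mm above its underside; axes as the bracket's
- b_hole2 (a point): centre of a 14 mm hole through the head of bracket_b, -32.1 mm along its x from its origin and 97 mm above its underside; axes as the bracket's
- b_hole3 (a point): centre of a 14 mm hole through the head of bracket_b, -4.1 mm along its x from its origin and 97 mm above its underside; axes as the bracket's
- b_hole4 (a point): centre of a 14 mm hole through the head of bracket_b, 23.9 mm along its x from its origin and 97 mm above its underside; axes as the bracket's
- key_top: an ivory-coloured celluloid key top, 150 x 22.5 x 4 mm; a bystander; origin at the centre of its underside or near its middle
- flange1: a small brass flange, 82 x 12 x 10 mm; a bystander; origin at the centre of its underside or near its middle
- flange2: a small brass flange, 82 x 12 x 10 mm; a bystander; origin at the centre of its underside or near its middle
- flange3: a small brass flange, 82 x 12 x 10 mm; a bystander; origin at the centre of its underside or near its middle
- pricker: a bone-handled pricking tool with three needles, about 150 mm long, 20 mm thick; a bystander; origin at the centre of its underside or near its middle
- capstan_wrench: a beech-handled capstan wrench, about 180 mm long, 24 mm thick; a bystander; origin at the centre of its underside or near its middle
- lacquer_tin: a round lacquer tin, 84 mm across, 116 mm tall; a bystander; origin at the centre of its underside or near its middle
Things that resemble listed ones, but are neither listed nor needed, are in the scene too. What is meant by the greaseboard is not pink, and is the larger of those in its own colour.

How it is judged (in metres and radians):
On the way, in this order (a step that is already met when the one before it is completed fails the run):
1. the hold-down knob stands about thirty degrees past its bite (value of joint hold_knob between 1.46 and 1.99 rad), for 0.2 s.
2. a bracket hangs on the rod by its levelling hole (((y of a_hole2 in the frame of stand between -0.007 and 0.007 m and z of a_hole2 in the frame of stand between 0.182 and 0.195 m and x of a_hole2 in the frame of stand between -0.125 and -0.02 m and contact force between bracket_a and stand above 2 N) or (y of b_hole3 in the frame of stand between -0.007 and 0.007 m and z of b_hole3 in the frame of stand between 0.182 and 0.195 m and x of b_hole3 in the frame of stand between -0.125 and -0.02 m and contact force between bracket_b and stand above 2 N))), for 0.2 s.
At the end, for the whole second after the job is handed in: Knob 15 to 45 degrees past its bite (joint 1.46 to 1.99). The bracket from the white sheet hangs on the rod by the hole above its centre of mass, 20 to 125 mm from the post, level within 7 degrees and at rest. The other bracket stands on the brown board, moved under 20 mm (all of step 1 and ((y of a_hole2 in the frame of stand between -0.007 and 0.007 m and z of a_hole2 in the frame of stand between 0.182 and 0.195 m and x of a_hole2 in the frame of stand between -0.125 and -0.02 m and contact force between bracket_a and stand above 2 N and angle between bracket_a's own z axis and vertical below 0.12 rad and linear speed of bracket_a below 0.02 m/s and angular speed of bracket_a below 0.15 rad/s and horizontal distance between bracket_b and greaseboard below 0.09 m and distance of bracket_b from where it was at the start of the episode below 0.02 m and angle between bracket_b's own z axis and vertical below 0.1 rad) or (y of b_hole3 in the frame of stand between -0.007 and 0.007 m and z of b_hole3 in the frame of stand between 0.182 and 0.195 m and x of b_hole3 in the frame of stand between -0.125 and -0.02 m and contact force between bracket_b and stand above 2 N and angle between bracket_b's own z axis and vertical below 0.12 rad and linear speed of bracket_b below 0.02 m/s and angular speed of bracket_b below 0.15 rad/s and horizontal distance between bracket_a and greaseboard below 0.09 m and distance of bracket_a from where it was at the start of the episode below 0.02 m and angle between bracket_a's own z axis and vertical below 0.1 rad))); the robot touches nothing.
It fails at once if one of the small things or the tin is pushed more than 30 mm from its place (distance of any of key_top, flange1, flange2, flange3, pricker, capstan_wrench, lacquer_tin from where it was at the start of the episode above 0.03 m).
It also fails if it takes over 67 s, if anything falls off the work surface, if the arm or the gripper's body presses on something with over 40 N, if the wrist force passes 120 N, or if a joint passes its speed limit or range.

### The arm

A 6-joint arm with a two-finger parallel gripper is mounted at the origin on the work surface. World frame = base frame: x ahead of the robot, y to its left, z up, the work surface at z = 0. Lengths are in mm, angles in rad, forces in N, time in s.
With the tool pointing down it reaches from about 325 to 850 mm from the base axis. Payload 15.5 kg.
Tool frame: the origin (TCP) lies midway between the tips of the shut fingers; the grasp point (between the pads) lies 19 mm behind it; z points along the fingers, y is the direction in which the jaws open and shut (so a half turn about z gives the same grasp; the last joint's range is limited). The gripper opens to 91 mm and grips with 3 to 60 N. Pads are 32 mm wide; open, the fingers measure 118 mm over their backs; the gripper's body (76 mm by 178 mm) begins 60 mm behind the grasp point.
Start: joints at [1.123, 0.494, 1.345, -0, 1.302, -0.096], TCP at [215.363, 586.724, 174.215] pointing down, gripper open.
Joint ranges: [-2.91, 2.91], [-0.82, 2.16], [0.22, 2.67], [-1.22, 4.37], [0.12, 2.79], [-3.08, 3.08]. Speed limits (rad/s): [1.89, 1.89, 2.57, 3.01, 3.01, 3.01].

### API

Orientations are given as a 3x3 rotation matrix whose columns are the frame's x, y, z axes.
In Python, from cell import telemetry, vision, ticket gives the robot as it stands.
- The arm moves only by the tool carry_out, never from a script. Its argument "deltas" is text: rows parted by semicolons, each of 7 numbers parted by spaces: the turn, a rotation vector about the tool's x, y, z in degrees, then the shift along the tool's x, y, z in cm, then the opening in per cent of the stroke, from 0 (shut) to 100 (fully open). In form: wx wy wz tx ty tz jaw; .... A call has 1 to 12 rows; each row shifts and turns the commanded pose from where the row before left it, along the tool's axes as they then stand; what a row does not reach is not made up. A row lasts 1/12 s, in which the tool goes at most 41.7 mm and 7.16 degrees, less where a joint would pass 70% of its speed; a pose out of reach is approached as far as the arm can. A call with a gripper value outside its range is refused whole. The fingers move at their own pace and stop on an object; "grip_force" is the grip in N (left out, the last holds). Time passes only in rows, so rows that do not move let the fingers close. It gives the time, the measured TCP pose, the force and the opening at its end, in the units of the state.
- telemetry.observe(): the state, without advancing time (a new reading comes with each control period).
- vision.grab_frame(name): name is "side" or "top" or "wrist"; returns the picture (420x560x3 uint8, red, green, blue); there is no depth.
- vision.camera_params(name): a dict with "fx", "fy", "cx", "cy" (pixels), "T" (4x4, takes a point from camera to world coordinates); the wrist camera has in their place "T_tool_cam" (4x4, takes a point from camera to tool coordinates, whose origin is the TCP and whose axes are the flange's). Camera axes: x right, y down, z forward; pixel columns grow to the right and rows downward; lengths in mm; the calibration is good to about 2 mm. A picture is of the moment at which its call begins: read the wrist's pose just before it. camera_params takes no time and is no camera call.
- ticket.job_done(): hands the job in, once; it reports no verdict.
The state is a dict: "clock": time; "qpos": joint angles; "joint_vel": joint speeds; "joint_torque": joint torques, N m; "position": TCP position; "tcp_rot": TCP orientation; "contact_force": force on the tool from outside, world axes, zero at the start; "wrist_torque": the same for the moment, N m; "opening": finger opening in mm.
Only numpy, scipy, OpenCV 4.12 (cv2) and the standard library are available. Lean on these libraries where they do the work, as an engineer would, in place of code of your own. Each camera call takes 0.05 s, during which the arm holds its last target.

## Working session

There is one attempt and no reset: what is moved stays moved. The work goes in short steps, Python scripts to look and compute and a tool call to move; the robot and the scene stay as the last step left them, time stands still between calls to the robot, and variables do not carry over. Pictures are saved under pics/ and viewed, and the job is handed in when it is done.

Besides the shell and the picture viewer there is one more tool, called after ">>>" as a command line: name --argument value ..., lists and objects as JSON in quotes. carry_out: Moves the arm, as the interface text tells. Its arguments: {"type":"object","properties":{"deltas":{"type":"string"},"grip_force":{"type":"number"}},"required":["deltas"]}

```bash
ls; mkdir -p pics; python3 - <<'E'
from cell import telemetry, vision, ticket
import cv2,numpy as np
np.set_printoptions(suppress=True,precision=4)
s=telemetry.observe()
print(s['clock'],s['position'],s['tcp_rot'],s['opening'])
for n in("side","top","wrist"):
    im=vision.grab_frame(n); cv2.imwrite(f"pics/{n}0.png",im[:,:,::-1]); 
    p=vision.camera_params(n); print(n,{k:np.array(v) for k,v in p.items()})
E
```

```text
pics
0.0 [215.174  586.3314 173.6456] [[-0.9388  0.3446 -0.0005]
 [ 0.3446  0.9387 -0.0011]
 [ 0.0001 -0.0012 -1.    ]] 91.23614818574029
side {'fx': array(397.7997), 'fy': array(397.7997), 'cx': array(282.7938), 'cy': array(212.1315), 'T': array([[   0.7437,   -0.3652,    0.5599, -219.1865],
       [  -0.6684,   -0.3907,    0.633 , -796.8172],
       [  -0.0124,   -0.845 ,   -0.5347,  882.8008],
       [   0.    ,    0.    ,    0.    ,    1.    ]])}
top {'fx': array(530.3709), 'fy': array(530.3709), 'cx': array(282.438), 'cy': array(211.9204), 'T': array([[   0.0076,   -0.9734,    0.2291,  216.267 ],
       [  -1.    ,   -0.0085,   -0.003 ,   99.4346],
       [   0.0049,   -0.229 ,   -0.9734, 1521.9466],
       [   0.    ,    0.    ,    0.    ,    1.    ]])}
wrist {'fx': array(311.743), 'fy': array(311.743), 'cx': array(275.2191), 'cy': array(212.4666), 'T_tool_cam': array([[  -0.0008,   -0.9594,   -0.2822,   80.1683],
       [   1.    ,   -0.0008,   -0.    ,   -0.7939],
       [  -0.0002,   -0.2822,    0.9594, -209.5168],
       [   0.    ,    0.    ,    0.    ,    1.    ]])}
```

View pics/top0.png

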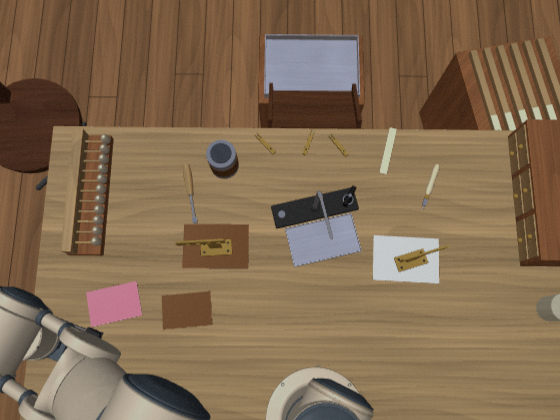

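View pics/side0.png

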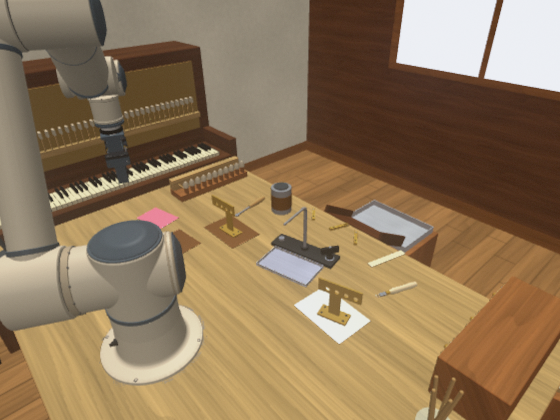

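View pics/wrist0.png

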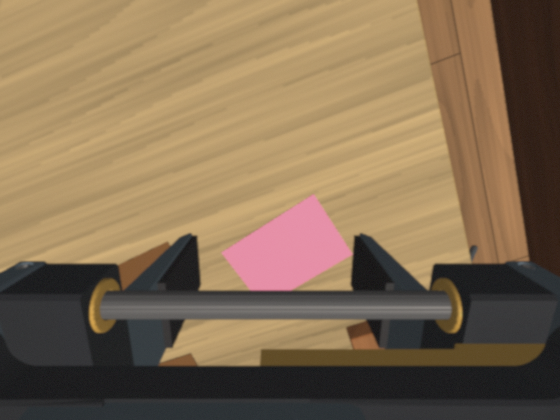

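Top view: the stand foot runs (275,215) to (357,198), with the knob at about (349,200) and the tray at (322,240). The white sheet is at (406,259) and carries a bracket. There are three candidate boards: brown large (216,246), which also carries a bracket, brown small (187,310), and pink (114,303). The greaseboard is the large brown one. Enlarging to confirm.

```bash
python3 - <<'E'
import cv2,numpy as np
t=cv2.imread('pics/top0.png'); s=cv2.imread('pics/side0.png')
a=cv2.resize(t[175:290,262:462],None,fx=4,fy=4,interpolation=cv2.INTER_CUBIC)
b=cv2.resize(s[190:345,190:390],None,fx=3.8,fy=3.8,interpolation=cv2.INTER_CUBIC)
cv2.imwrite('pics/c1.png',a);cv2.imwrite('pics/c2.png',b)
E
```

```text
(no output)
```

View pics/c1.png

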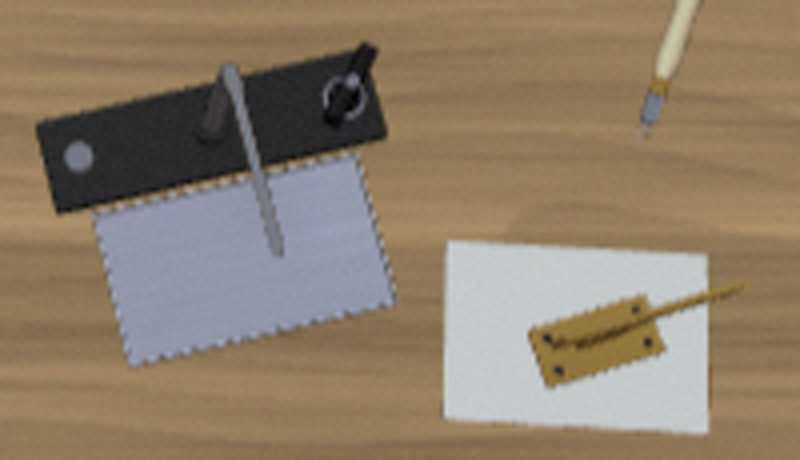

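View pics/c2.png

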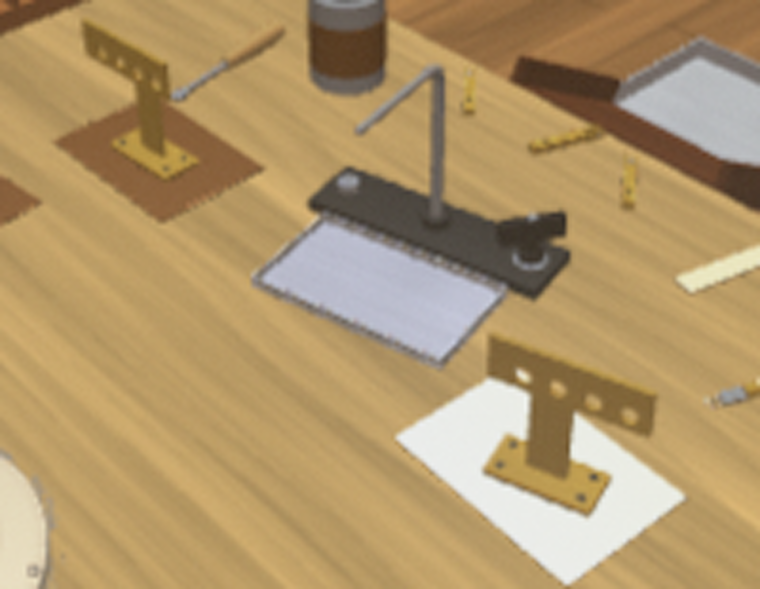

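The white-sheet bracket has a head extending right in both views: short end left, so its levelling hole is second from the left in the side view (crop (558,388)). The bracket on the large brown board is the one to leave. Measuring now.

```bash
cat > h.py <<'E'
import cv2,numpy as np
from cell import telemetry, vision
np.set_printoptions(suppress=True,precision=3)
def ray(cam,uv,st=None):
    p=vision.camera_params(cam)
    if cam=='wrist':
        T=np.eye(4);T[:3,:3]=st['tcp_rot'];T[:3,3]=st['position'];T=T@np.array(p['T_tool_cam'])
    else: T=np.array(p['T'])
    d=T[:3,:3]@np.array([(uv[0]-p['cx'])/p['fx'],(uv[1]-p['cy'])/p['fy'],1])
    return T[:3,3],d/np.linalg.norm(d)
def onz(cam,uv,z,st=None):
    o,d=ray(cam,uv,st); return o+d*(z-o[2])/d[2]
def tri(rs):
    A=sum(np.eye(3)-np.outer(d,d) for o,d in rs);b=sum((np.eye(3)-np.outer(d,d))@o for o,d in rs)
    x=np.linalg.solve(A,b); return x,[np.linalg.norm(np.cross(x-o,d)) for o,d in rs]
E
python3 - <<'E'
from h import *
t=cv2.imread('pics/top0.png')
# foot bar
g=t.max(axis=2).astype(int)
m=((g<60)).astype(np.uint8); m[:185]=0;m[235:]=0;m[:,:265]=0;m[:,365:]=0
m=cv2.morphologyEx(m,cv2.MORPH_CLOSE,np.ones((5,5)))
c=max(cv2.findContours(m,0,2)[0],key=cv2.contourArea)
print('foot',cv2.minAreaRect(c))
R=cv2.boxPoints(cv2.minAreaRect(c)); P=np.array([onz('top',r,14) for r in R]);print(R,P, np.linalg.norm(P[1]-P[0]),np.linalg.norm(P[2]-P[1]),P.mean(0))
# manual picks from crops
k=lambda x,y:(262+x/4-.4,175+y/4-.4)
q=lambda x,y:(190+x/3.8-.4,190+y/3.8-.4)
print('foot picks',[onz('top',k(*p),14)[:2] for p in [(37,124),(60,213),(386,136),(363,50)]])
print('tip',tri([ray('top',k(278,250)),ray('side',q(360,130))]), onz('top',k(278,250),190))
print('elbow',onz('top',k(228,68),190))
print('knob ends',[onz('top',k(*p),62)[:2] for p in [(335,118),(370,48)]])
print('foot b',[onz('top',k(*p),8)[:2] for p in [(529,330),(549,388),(664,350),(645,296)]])
print('head far end',tri([ray('top',k(743,287)),ray('side',q(655,400))]))
print('head near end', tri([ray('top',k(550,345)),ray('side',q(490,340))]))
E
```

```text
foot ((315.28851318359375, 206.72622680664062), (23.533790588378906, 86.34783172607422), 76.75948333740234)
[[270.567 205.161]
 [354.62  185.384]
 [360.01  208.292]
 [275.957 228.069]] [[ 591.158  129.697   14.   ]
 [ 653.618 -118.104   14.   ]
 [ 584.021 -132.25    14.   ]
 [ 522.85   113.197   14.   ]] 255.55145430644708 71.01977980536618 [587.912  -1.865  14.   ]
foot picks [array([589.84 , 128.852]), array([523.513, 111.34 ]), array([ 583.043, -126.632]), array([ 648.283, -111.267])]
tip (array([465.043, -29.562, 189.17 ]), [np.float64(0.14566263790882972), np.float64(0.145662637908922)]) [464.763 -29.4   190.   ]
elbow [584.892   1.552 190.   ]
knob ends [array([584.199, -83.538]), array([ 636.063, -109.606])]
foot b [array([ 441.771, -226.881]), array([ 400.111, -239.501]), array([ 428.108, -323.339]), array([ 467.212, -311.759])]
head far end (array([ 456.21 , -348.218,  119.703]), [np.float64(1.0823104766944094), np.float64(1.0823104766945737)])
head near end (array([ 418.949, -219.945,  113.35 ]), [np.float64(3.4564740165756636), np.float64(3.456474016575713)])
```

Measured so far:
- **Rod and stand:** tip (465,-29,189), against 190 expected. Stand yaw is about 14°.
- **Knob:** centre about (610,-97). This agrees with post −100 y. The bar points at about -27°.
- **White-sheet bracket:** foot 88.5 mm long, centre (434,-275). The head runs 57 mm and 76 mm either side, which makes it bracket_b with its long end toward -73°.

Moving over the knob.

>>> carry_out --deltas "0 0 6.8 0 0 0 100;0 0 0 0 0 -4 100;0 0 0 0 0 -4 100;0 0 0 -3.3 -2.1 0 100;0 0 0 -3.3 -2.1 0 100;0 0 0 -3.3 -2.1 0 100;0 0 0 -3.3 -2.1 0 100;0 0 0 -3.3 -2.1 0 100;0 0 0 -3.3 -2.1 0 100;0 0 0 -3.3 -2.1 0 100;0 0 0 -3.3 -2.1 0 100;0 0 0 -3.3 -2.1 0 100" --grip_force 50

```text
clock: 1.15
position: [394.8, 281.8, 254.2]
tcp_rot: [[-0.891, 0.453, -0.0], [0.453, 0.891, -0.0], [0.0, -0.0, -1.0]]
contact_force: [1.3, 1.2, 0.3]
opening: 90.9
```

>>> carry_out --deltas "0 0 0 -3.3 -2.1 0 100;0 0 0 -3.3 -2.1 0 100;0 0 0 -3.3 -2.1 0 100;0 0 0 -3.3 -2.1 0 100;0 0 0 -3.3 -2.1 0 100;0 0 0 -3.3 -2.1 0 100;0 0 0 -3.3 -2.1 0 100;0 0 0 -3.3 -2.1 0 100;0 0 0 -3.3 -2.1 0 100;0 0 0 -3.3 -2.1 0 100;0 0 0 -3.3 -2.1 0 100;0 0 0 0 0 0 100"

```text
clock: 2.15
position: [615.7, -92.6, 253.2]
tcp_rot: [[-0.89, 0.457, 0.0], [0.457, 0.89, -0.002], [-0.001, -0.001, -1.0]]
contact_force: [-1.5, -0.5, -1.0]
opening: 91.2
```

```bash
cat >> h.py <<'E'
def snap(cam,name,crop=None,f=1):
    st=telemetry.observe(); im=vision.grab_frame(cam)[:,:,::-1]
    cv2.imwrite('pics/raw_'+name+'.png',im)
    if crop: x0,y0,x1,y1=crop; im=im[y0:y1,x0:x1]
    if f!=1: im=cv2.resize(np.ascontiguousarray(im),None,fx=f,fy=f,interpolation=cv2.INTER_CUBIC)
    cv2.imwrite('pics/'+name+'.png',im)
    st['tcp_rot']=np.array(st['tcp_rot']);st['position']=np.array(st['position'])
    import pickle; pickle.dump(st,open('pics/'+name+'.pkl','wb'))
    print(st['clock'],st['position'],'yang',np.degrees(np.arctan2(st['tcp_rot'][1,1],st['tcp_rot'][0,1])),st['opening'],'q',np.array(st['qpos']))
    return im,st
def load(name):
    import pickle; return pickle.load(open('pics/'+name+'.pkl','rb'))
def move(st,target,yang):
    """world target of TCP, tool y angle(deg) -> turn about z (deg), then shift in cm in the turned frame (tool down)"""
    R=np.array(st['tcp_rot']);a=np.degrees(np.arctan2(R[1,1],R[0,1]))
    w=a-yang; r=np.radians(yang)
    y=np.array([np.cos(r),np.sin(r),0]);x=np.array([-np.sin(r),np.cos(r),0])
    d=np.array(target)-np.array(st['position'])
    print('turn z',round(w,2),'then cm',np.round([d@x/10,d@y/10,-d[2]/10],2))
E
python3 -c "
from h import *
im,st=snap('wrist','w1')"
```

```text
2.15 [615.71 -92.64 253.23] yang 62.82344636205843 91.24289457228315 q [-0.244  0.429  1.237 -0.001  1.475 -1.341]
```

View pics/w1.png

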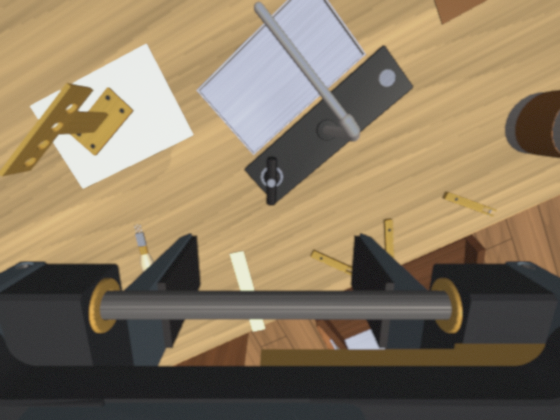

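The wrist view shows the knob bar at (271,157)-(271,205), nearly along the tool's x. The rod runs (260,8)-(353,133), and the bracket is on the white sheet at left.

```bash
python3 - <<'E'
from h import *
im=cv2.imread('pics/raw_w1.png');cv2.imwrite('pics/c3.png',cv2.resize(im[145:215,235:315],None,fx=8,fy=8,interpolation=cv2.INTER_CUBIC))
cv2.imwrite('pics/c4.png',cv2.resize(im[0:150,230:380],None,fx=4,fy=4,interpolation=cv2.INTER_CUBIC))
E
```

```text
(no output)
```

View pics/c3.png

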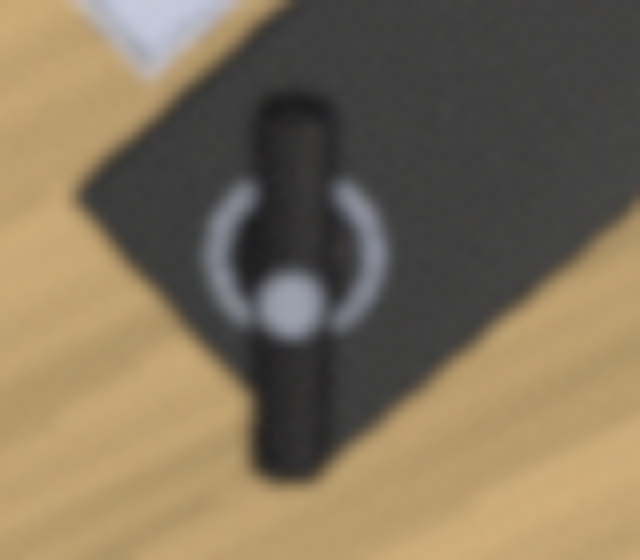

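View pics/c4.png

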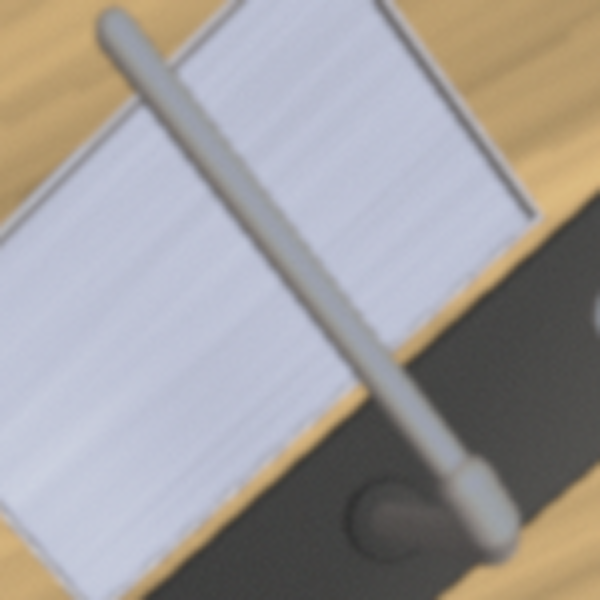

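```bash
python3 - <<'E'
from h import *
st=load('w1')
k=lambda x,y:(235+x/8-.45,145+y/8-.45); r=lambda x,y:(230+x/4-.4,y/4-.4)
for p in [(292,303),(296,125),(288,475)]: print(onz('wrist',k(*p),62,st))
a=onz('wrist',k(296,125),62,st)-onz('wrist',k(288,475),62,st);print(np.hypot(*a[:2]),np.degrees(np.arctan2(a[1],a[0])))
c=onz('wrist',k(292,303),62,st)
t=onz('wrist',r(112,20),190,st);e=onz('wrist',r(455,470),190,st);print('rod',t,e,np.linalg.norm(t-e),np.degrees(np.arctan2(*(e-t)[1::-1])))
q=lambda x,y:(190+x/3.8-.4,190+y/3.8-.4)
print(tri([ray('wrist',r(112,20),st),ray('top',(262+278/4-.4,175+250/4-.4)),ray('side',q(360,130))]))
move(st,[c[0],c[1],31],62.8)
E
```

```text
[610.236 -97.113  62.   ]
[584.965 -83.273  62.   ]
[ 635.649 -111.056   62.   ]
57.7992587548027 151.27042839192532
rod [462.478 -29.932 190.   ] [567.584  -4.83  190.   ] 108.06136625675933 13.432307815786029
(array([463.869, -30.019, 190.572]), [np.float64(1.1684588914850729), np.float64(1.0345408436634858), np.float64(0.8694080320860903)])
turn z 0.02 then cm [ 0.28 -0.65 22.22]
```

>>> carry_out --deltas "0 0 1.5 0.3 -0.65 0 100;0 0 0 0 0 4 100;0 0 0 0 0 4 100;0 0 0 0 0 4 100;0 0 0 0 0 4 100;0 0 0 0 0 3 100;0 0 0 0 0 2 100;0 0 0 0 0 1.2 100;0 0 0 0 0 0 100"

```text
clock: 2.95
position: [605.7, -90.1, 30.4]
tcp_rot: [[-0.879, 0.476, -0.004], [0.476, 0.879, 0.001], [0.004, -0.001, -1.0]]
contact_force: [-0.4, -0.0, -0.1]
opening: 91.1
```

```bash
python3 -c "
from h import *
im,st=snap('wrist','w2');print(st['contact_force'],st['wrist_torque'])"
```

```text
2.95 [605.665 -90.099  30.419] yang 61.550307153162095 91.08686394809122 q [-0.245  0.642  1.52   0.     0.984 -1.319]
[-0.417 -0.014 -0.111] [-0.006 -0.039  0.013]
```

View pics/w2.png

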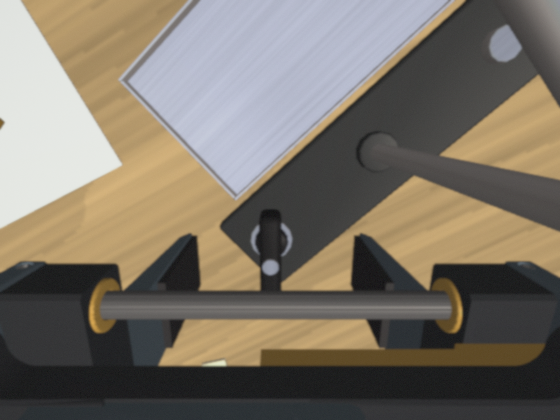

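```bash
python3 - <<'E'
from h import *
st=load('w2'); c=onz('wrist',(270,267),62,st); print(c); move(st,[c[0],c[1],31],61.3); move(st,[610.2,-97.1,31],61.3)
E
```

```text
[610.779 -97.514  62.   ]
turn z 0.25 then cm [-0.8  -0.4  -0.06]
turn z 0.25 then cm [-0.73 -0.4  -0.06]
```

>>> carry_out --deltas "0 0 0.25 -0.4 -0.2 0 100;0 0 0 -0.4 -0.2 0 100;0 0 0 0 0 0 100;0 0 0 0 0 0 10;0 0 0 0 0 0 10;0 0 0 0 0 0 10;0 0 0 0 0 0 10;0 0 0 0 0 0 10;0 0 0 0 0 0 10;0 0 0 0 0 0 10" --grip_force 50

```text
clock: 3.83
position: [612.7, -98.6, 32.2]
tcp_rot: [[-0.877, 0.48, -0.0], [0.48, 0.877, 0.0], [0.0, -0.0, -1.0]]
contact_force: [-1.0, 0.3, 0.1]
opening: 47.6
```

```bash
python3 -c "
from h import *
st=telemetry.observe();print(st['contact_force'],st['wrist_torque'],st['opening'],st['position'],np.array(st['joint_torque']))"
```

```text
[-1.028  0.279  0.104] [ 0.038  0.015 -0.014] 47.583386030137646 [612.731 -98.563  32.208] [  0.001 -92.214 -29.015  -0.013   0.087   0.001]
```

>>> carry_out --deltas "0 0 0 0 0 0 8;0 0 0 0 0 0 8;0 0 0 0 0 0 8;0 0 0 0 0 0 8;0 0 0 0 0 0 8;0 0 0 0 0 0 8;0 0 0 0 0 0 8;0 0 0 0 0 0 8"

```text
clock: 4.5
position: [612.8, -98.6, 32.3]
tcp_rot: [[-0.877, 0.48, 0.0], [0.48, 0.877, -0.0], [-0.0, 0.0, -1.0]]
contact_force: [0.2, -0.5, -0.1]
opening: 7.5
```

```bash
python3 -c "
from h import *
st=telemetry.observe();print(st['contact_force'],st['wrist_torque'],st['opening'],st['position'],np.array(st['joint_torque']))"
```

```text
[ 0.237 -0.536 -0.106] [0.057 0.003 0.03 ] 7.476452176730334 [612.765 -98.611  32.252] [  0.003 -92.155 -29.018  -0.013   0.085   0.   ]
```

```bash
python3 -c "
from h import *
snap('wrist','w3');snap('side','s3',(240,190,380,300),5)"
```

```text
4.5 [612.765 -98.611  32.252] yang 61.29378425451158 7.476452176730334 q [-0.256  0.647  1.5   -0.     0.995 -1.326]
4.55 [612.752 -98.599  32.226] yang 61.29329306585585 7.500056164461425 q [-0.256  0.647  1.5    0.     0.995 -1.325]
```

View pics/w3.png

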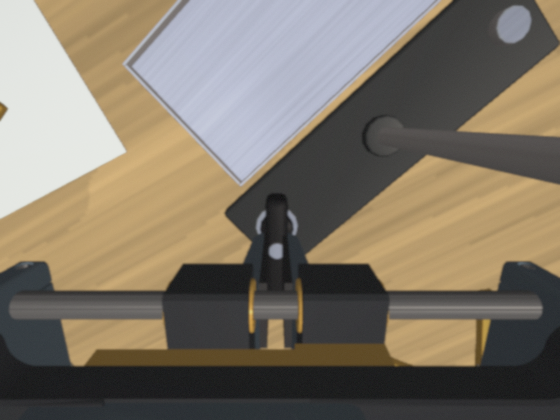

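View pics/s3.png

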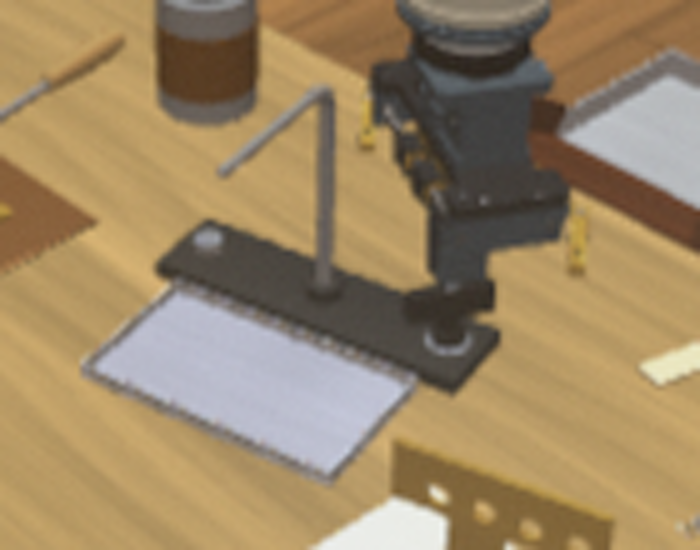

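```bash
python3 - <<'E'
from h import *
p=vision.camera_params('wrist');T=np.linalg.inv(np.array(p['T_tool_cam']))
for q in [(0,0,0),(0,0,-19),(0,0,-31),(16,0,0),(-16,0,0),(32,0,-31),(-32,0,-31)]:
    c=T@np.array([*q,1]);print(q,c[0]/c[2]*p['fx']+p['cx'],c[1]/c[2]*p['fy']+p['cy'])
st=load('w3');print(onz('wrist',(276,251),62,st),onz('wrist',(276,251),31,st))
im=cv2.imread('pics/raw_w3.png');cv2.imwrite('pics/c5.png',cv2.resize(im[180:360,200:360],None,fx=3.3,fy=3.3,interpolation=cv2.INTER_CUBIC))
E
```

```text
(0, 0, 0) 276.37635396452634 237.12124703954973
(0, 0, -19) 276.48176767230996 247.44726652320068
(0, 0, -31) 276.5585590115454 254.96952223162106
(16, 0, 0) 276.3826240265915 215.7865119663672
(-16, 0, 0) 276.3703320773282 257.61153352758856
(32, 0, -31) 276.5823241098252 205.26359171467996
(-32, 0, -31) 276.5369091243863 300.2513794391491
[610.732 -97.891  62.   ] [ 622.556 -104.278   31.   ]
```

View pics/c5.png

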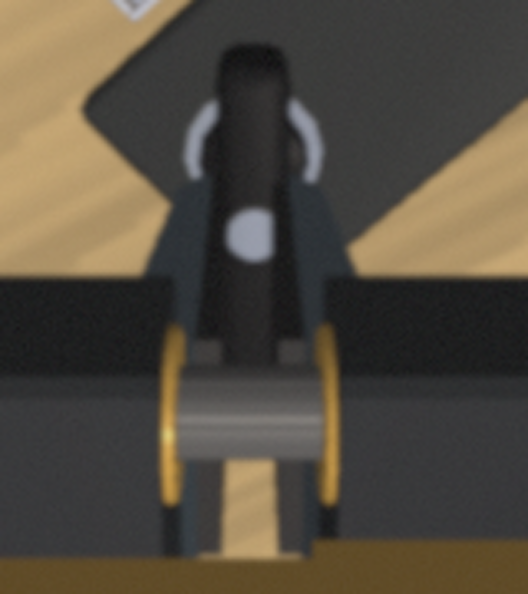

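>>> carry_out --deltas "0 0 0 0 0 0 0;0 0 0 0 0 0 0;0 0 0 0 0 0 0" --grip_force 50

```text
clock: 4.85
position: [612.7, -98.6, 32.2]
tcp_rot: [[-0.877, 0.48, -0.0], [0.48, 0.877, -0.0], [0.0, -0.0, -1.0]]
contact_force: [0.4, 1.1, 0.5]
opening: 0.0
```

```bash
python3 -c "
from h import *
snap('wrist','w4',(200,180,360,360),3.3);snap('side','s4',(290,170,370,270),6)"
```

```text
4.85 [612.749 -98.605  32.209] yang 61.29323049600391 0.048863035351585815 q [-0.256  0.647  1.5   -0.     0.995 -1.325]
4.9 [612.761 -98.636  32.23 ] yang 61.291898009669204 0.47019751792705955 q [-0.256  0.647  1.5   -0.     0.995 -1.325]
```

View pics/w4.png

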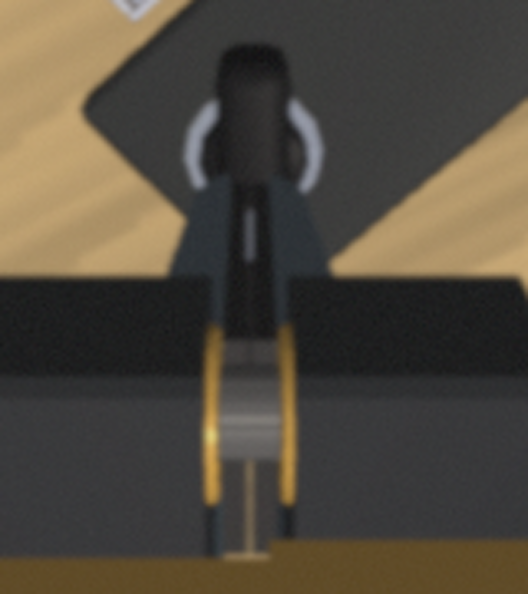

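View pics/s4.png

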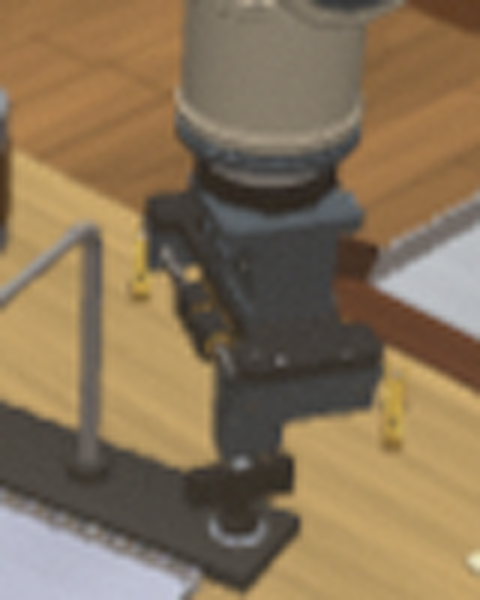

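```bash
python3 - <<'E'
from h import *
p=vision.camera_params('side');T=np.linalg.inv(np.array(p['T']))
def pr(q):
    c=T@np.array([*q,1]);return np.array([c[0]/c[2]*p['fx']+p['cx'],c[1]/c[2]*p['fy']+p['cy']])
for z in (32,50,62,72,92,130): print(z,(pr((612.7,-98.6,z))-[290,170])*6, (pr((610.5,-97.5,z))-[290,170])*6)
im=cv2.imread('pics/raw_w1.png');cv2.imwrite('pics/c6.png',cv2.resize(im[215:370,80:470],None,fx=2,fy=2,interpolation=cv2.INTER_CUBIC)*2)
E
python3 -c "
from h import *
snap('top','t4',(280,140,420,250),5)"
```

```text
32 [241.532 502.018] [237.489 502.771]
50 [243.165 476.96 ] [239.093 477.708]
62 [244.266 460.056] [240.175 460.801]
72 [245.192 445.846] [241.085 446.588]
92 [247.065 417.082] [242.927 417.819]
130 [250.71  361.138] [246.508 361.864]
4.95 [612.753 -98.609  32.217] yang 61.29491976545931 0.08337093310680854 q [-0.256  0.647  1.5   -0.     0.995 -1.326]
```

View pics/c6.png

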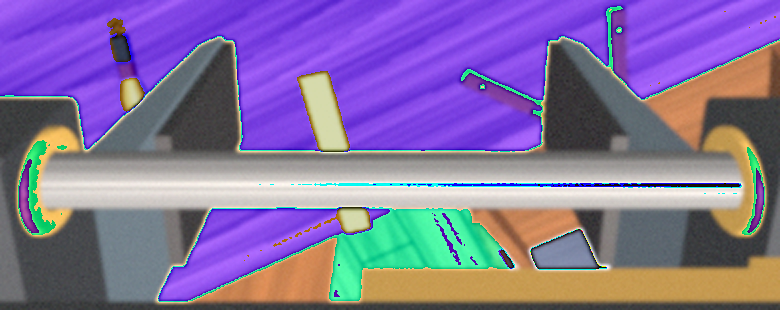

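View pics/t4.png

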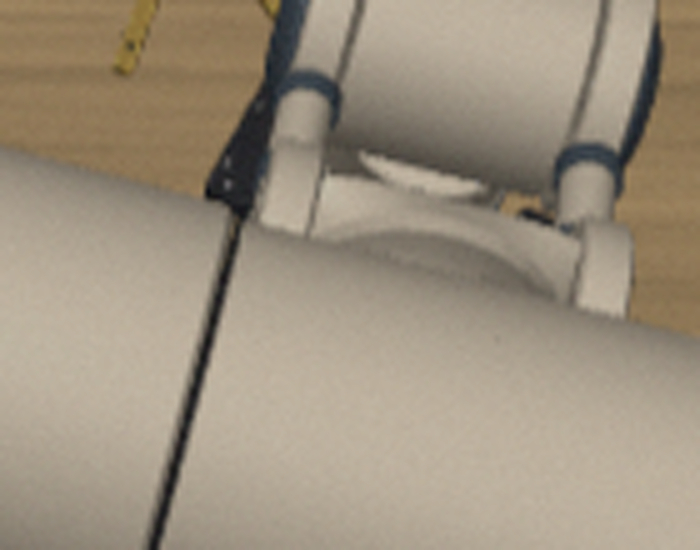

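The fingers shut fully, and the side view places their tips at about z 64, just above the bar top (crop (245,455)). Telemetry says 32. So the visible tips sit about 32 mm behind the reported TCP. I'll open, then go down in small steps while watching the force.

>>> carry_out --deltas "0 0 0 0.25 0 0 50;0 0 0 0 0 0 50;0 0 0 0 0 0 50;0 0 0 0 0 0 50;0 0 0 0 0 0 50;0 0 0 0 0 0 50;0 0 0 0 0 0 50;0 0 0 0 0 0.5 50;0 0 0 0 0 0.5 50;0 0 0 0 0 0 50"

```text
clock: 5.83
position: [609.9, -97.2, 21.0]
tcp_rot: [[-0.877, 0.48, -0.002], [0.48, 0.877, 0.0], [0.002, -0.0, -1.0]]
contact_force: [-0.8, 0.8, -0.5]
opening: 45.5
```

```bash
python3 -c "
from h import *
im,st=snap('side','s5',(290,170,370,270),6);print(st['contact_force'])"
```

```text
5.8333 [609.851 -97.23   20.973] yang 61.294446691810755 45.49032689310851 q [-0.255  0.659  1.514 -0.     0.97  -1.325]
[-0.789  0.77  -0.512]
```

View pics/s5.png

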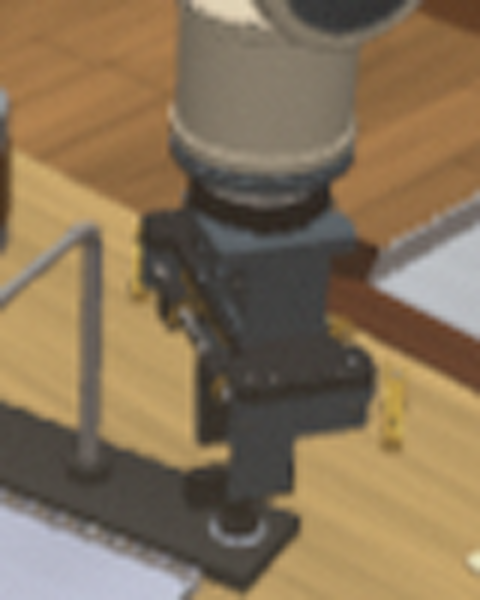

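>>> carry_out --deltas "0 0 0 0 0 0.5 50;0 0 0 0 0 0.5 50;0 0 0 0 0 0 50"

```text
clock: 6.13
position: [610.0, -97.3, 11.1]
tcp_rot: [[-0.877, 0.48, -0.001], [0.48, 0.877, 0.0], [0.001, -0.0, -1.0]]
contact_force: [-0.4, 0.5, -0.6]
opening: 46.2
```

>>> carry_out --deltas "0 0 0 0 0 0.3 50;0 0 0 0 0 0.3 50;0 0 0 0 0 0 50"

```text
clock: 6.38
position: [610.2, -97.3, 5.6]
tcp_rot: [[-0.877, 0.48, -0.001], [0.48, 0.877, 0.0], [0.001, -0.0, -1.0]]
contact_force: [0.6, -0.1, -0.8]
opening: 45.7
```

```bash
python3 -c "
from h import *
im,st=snap('side','s6',(290,170,370,270),6);print(st['contact_force'])
p=vision.camera_params('side');T=np.linalg.inv(np.array(p['T']))
def pr(q):
    c=T@np.array([*q,1]);return np.array([c[0]/c[2]*p['fx']+p['cx'],c[1]/c[2]*p['fy']+p['cy']])
P=st['position']-st['tcp_rot'][:,1]*28
for x in (-16,16):
  for z in (4,20,32,40): print(x,z,(pr((*(P+x*st['tcp_rot'][:,0])[:2],z))-[290,170])*6)
"
```

```text
6.3833 [610.249 -97.332   5.598] yang 61.29216591685261 45.67157791542688 q [-0.255  0.68   1.524 -0.     0.938 -1.325]
[ 0.647 -0.065 -0.764]
-16 4 [277.308 567.165]
-16 20 [278.991 545.229]
-16 32 [280.267 528.593]
-16 40 [281.125 517.413]
16 4 [223.698 576.056]
16 20 [225.047 554.079]
16 32 [226.07  537.411]
16 40 [226.757 526.21 ]
```

View pics/s6.png

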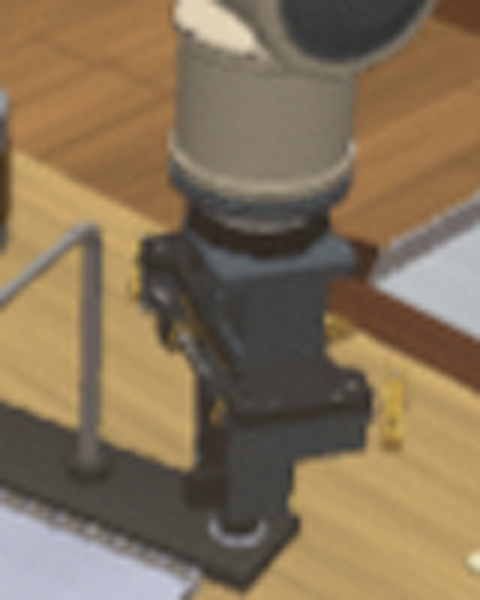

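Tips now at about z 40 (crop y about 515-525), straddling the bar. Closing.

>>> carry_out --deltas "0 0 0 0 0 0.2 5;0 0 0 0 0 0 5;0 0 0 0 0 0 5;0 0 0 0 0 0 5;0 0 0 0 0 0 5;0 0 0 0 0 0 5;0 0 0 0 0 0 5;0 0 0 0 0 0 5" --grip_force 50

```text
clock: 7.1
position: [611.1, -96.9, 4.4]
tcp_rot: [[-0.877, 0.48, 0.001], [0.48, 0.877, 0.001], [-0.0, 0.001, -1.0]]
contact_force: [2.7, 4.7, -0.8]
opening: 13.4
```

```bash
cat > s.py <<'E'
from h import *
st=telemetry.observe();R=np.array(st['tcp_rot']);print(st['clock'],'F',np.array(st['contact_force']),'M',np.array(st['wrist_torque']),'op',st['opening'],np.array(st['position']),'ya',np.degrees(np.arctan2(R[1,1],R[0,1])),np.array(st['joint_torque']))
E
python3 s.py
```

```text
7.1 F [ 2.683  4.695 -0.765] M [ 0.876 -0.416  0.005] op 13.4150558463925 [611.066 -96.867   4.393] ya 61.28792976924259 [ -3.485 -92.948 -26.167  -1.563   0.479  -0.042]
```

Gripped at 13.4 mm, against a 14 mm bar. Turning clockwise in steps and reading the torque.

>>> carry_out --deltas "0 0 4 0 0 0 5;0 0 4 0 0 0 5;0 0 4 0 0 0 5;0 0 4 0 0 0 5"

```text
clock: 7.43
position: [611.0, -96.9, 4.4]
tcp_rot: [[-0.708, 0.706, 0.001], [0.706, 0.708, 0.001], [-0.0, 0.001, -1.0]]
contact_force: [2.9, 3.8, 0.7]
opening: 13.5
```

```bash
python3 s.py
```

```text
7.4333 F [2.948 3.802 0.708] M [ 0.759 -0.329  0.038] op 13.542649089213066 [611.012 -96.897   4.361] ya 45.09808871794437 [ -3.235 -92.887 -26.239  -1.357   0.398  -2.728]
```

>>> carry_out --deltas "0 0 3 0 0 0 5;0 0 3 0 0 0 5"

```text
clock: 7.6
position: [611.0, -96.9, 4.4]
tcp_rot: [[-0.631, 0.776, 0.001], [0.776, 0.631, 0.001], [-0.0, 0.001, -1.0]]
contact_force: [2.0, 5.0, 0.4]
opening: 14.1
```

```bash
python3 s.py
```

```text
7.6 F [2.024 4.988 0.365] M [ 0.725 -0.319  0.04 ] op 14.061877049639062 [610.978 -96.91    4.374] ya 39.137090668437544 [ -3.157 -92.865 -26.267  -1.325   0.366  -1.877]
```

>>> carry_out --deltas "0 0 2 0 0 0 5;0 0 2 0 0 0 5"

```text
clock: 7.77
position: [611.0, -96.9, 4.4]
tcp_rot: [[-0.576, 0.817, 0.001], [0.817, 0.576, 0.0], [-0.0, 0.001, -1.0]]
contact_force: [1.5, 4.1, -0.8]
opening: 13.7
```

```bash
python3 s.py
```

```text
7.7667 F [ 1.486  4.1   -0.848] M [ 0.785 -0.294 -0.033] op 13.666843345161796 [610.988 -96.923   4.377] ya 35.18771956932048 [ -3.115 -92.853 -26.287  -1.307   0.345  -1.184]
```

>>> carry_out --deltas "0 0 2 0 0 0 5;0 0 2 0 0 0 5"

```text
clock: 7.93
position: [611.0, -96.9, 4.4]
tcp_rot: [[-0.518, 0.855, 0.001], [0.855, 0.518, 0.0], [0.0, 0.001, -1.0]]
contact_force: [1.8, 4.9, 0.3]
opening: 13.3
```

```bash
python3 s.py
```

```text
7.9333 F [1.836 4.859 0.329] M [ 0.79  -0.275  0.38 ] op 13.331342538407887 [610.952 -96.911   4.383] ya 31.211044271306427 [ -3.408 -92.826 -26.316  -1.123   0.333  -1.021]
```

>>> carry_out --deltas "0 0 2 0 0 0 5;0 0 2 0 0 0 5"

```text
clock: 8.1
position: [610.9, -96.9, 4.4]
tcp_rot: [[-0.457, 0.889, 0.001], [0.889, 0.457, 0.0], [0.0, 0.001, -1.0]]
contact_force: [2.4, 4.5, 0.3]
opening: 13.3
```

```bash
python3 s.py
```

```text
8.1 F [2.413 4.457 0.324] M [ 0.807 -0.324  0.363] op 13.320443783217685 [610.947 -96.905   4.386] ya 27.215457600089437 [ -3.332 -92.805 -26.345  -1.099   0.306  -1.033]
```

It bit between 35° and 31° (the moment rose from 0.04 to 0.38 N m). About 24° more to reach roughly 30° past the bite.

>>> carry_out --deltas "0 0 4 0 0 0 5;0 0 4 0 0 0 5;0 0 4 0 0 0 5;0 0 4 0 0 0 5;0 0 4 0 0 0 5;0 0 4 0 0 0 5;0 0 0 0 0 0 5;0 0 0 0 0 0 5;0 0 0 0 0 0 5"

```text
clock: 8.85
position: [610.9, -97.0, 4.4]
tcp_rot: [[-0.06, 0.998, 0.001], [0.998, 0.06, 0.001], [0.0, 0.001, -1.0]]
contact_force: [1.5, 5.7, 1.5]
opening: 13.6
```

```bash
python3 s.py
```

```text
8.85 F [1.504 5.651 1.458] M [ 0.922 -0.174 -0.057] op 13.554879264997934 [610.867 -96.952   4.376] ya 3.4325542547676533 [ -3.42  -92.392 -26.397  -1.547   0.13    0.063]
```

>>> carry_out --deltas "0 0 0 0 0 0 40;0 0 0 0 0 0 40;0 0 0 0 0 0 40;0 0 0 0 0 0 40;0 0 0 0 0 0 40;0 0 0 0 0 0 40;0 0 0 0 0 -1 40;0 0 0 0 0 -3 40;0 0 0 0 0 -4 40;0 0 0 0 0 -4 40;0 0 0 0 0 -4 40;0 0 0 0 0 -4 40"

```text
clock: 9.85
position: [610.1, -97.3, 207.2]
tcp_rot: [[-0.058, 0.998, 0.001], [0.998, 0.058, -0.0], [-0.0, 0.0, -1.0]]
contact_force: [1.0, 0.2, -0.7]
opening: 36.6
```

>>> carry_out --deltas "0 0 0 0 0 -2 40;0 0 0 0 0 0 40;0 0 0 0 0 0 40"

```text
clock: 10.1
position: [611.1, -97.5, 226.2]
tcp_rot: [[-0.058, 0.998, 0.003], [0.998, 0.058, -0.001], [-0.001, 0.003, -1.0]]
contact_force: [0.2, 0.2, 0.1]
opening: 36.4
```

```bash
python3 -c "
from h import *
snap('wrist','w7')"
```

```text
10.1 [611.072 -97.54  226.191] yang 3.2998639826272878 36.38061194712936 q [-0.255  0.44   1.292 -0.     1.407 -0.312]
```

View pics/w7.png

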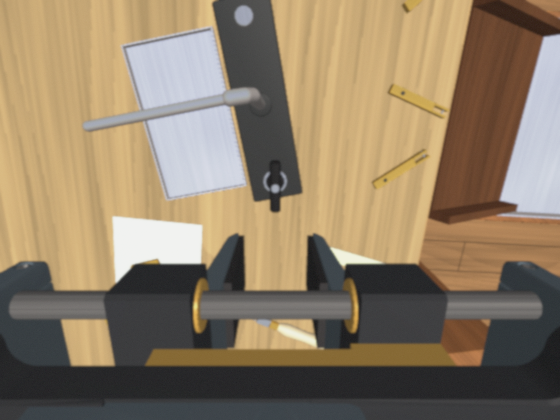

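The knob bar turned with the tool and stayed put: (275,162)-(275,210), in line with the tool's x. Next, over the bracket.

```bash
python3 -c "
from h import *
move(load('w7'),[435.5,-279.3,226],17.6)"
```

```text
turn z -14.3 then cm [-12.02 -22.23   0.02]
```

>>> carry_out --deltas "0 0 -7 0 0 0 60;0 0 -7 0 0 0 60;0 0 -0.3 -1.5 -2.7 0 60;0 0 0 -1.5 -2.8 0 60;0 0 0 -1.5 -2.8 0 60;0 0 0 -1.5 -2.8 0 60;0 0 0 -1.5 -2.8 0 60;0 0 0 -1.5 -2.8 0 60;0 0 0 -1.5 -2.8 0 60;0 0 0 -1.5 -2.7 0 60;0 0 0 0 0 0 60;0 0 0 0 0 0 60"

```text
clock: 11.15
position: [433.6, -279.2, 223.2]
tcp_rot: [[-0.3, 0.954, -0.002], [0.954, 0.3, 0.001], [0.002, -0.001, -1.0]]
contact_force: [0.7, 0.3, 0.8]
opening: 54.7
```

```bash
python3 -c "
from h import *
snap('wrist','w8')"
```

```text
11.15 [ 433.57  -279.215  223.225] yang 17.444695019591105 54.73433596454248 q [-0.688  0.292  1.538 -0.     1.314 -0.992]
```

View pics/w8.png

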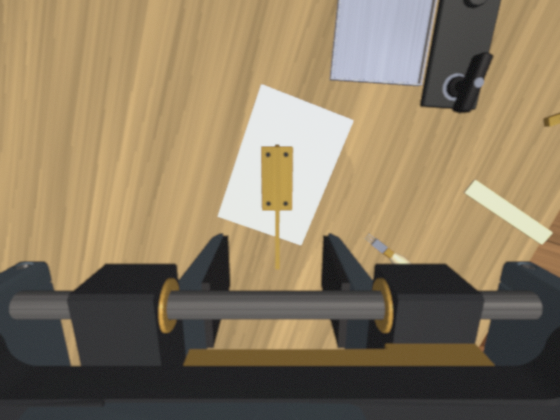

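```bash
python3 - <<'E'
from h import *
im=cv2.imread('pics/raw_w8.png');cv2.imwrite('pics/c8.png',cv2.resize(im[135:285,235:325],None,fx=4,fy=4,interpolation=cv2.INTER_CUBIC))
E
```

```text
(no output)
```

View pics/c8.png

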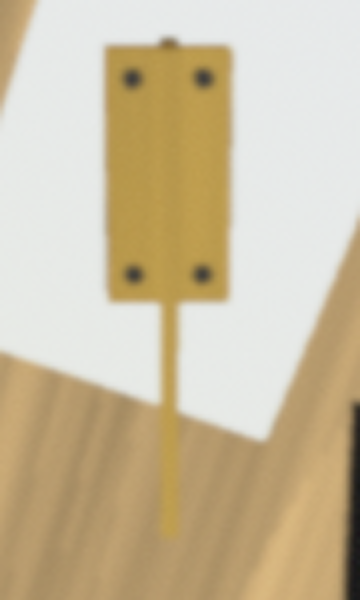

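```bash
python3 - <<'E'
from h import *
st=load('w8')
k=lambda x,y:(235+x/4-.4,135+y/4-.4)
C=np.array([onz('wrist',k(*p),10,st) for p in [(107,45),(230,45),(228,300),(108,300)]])
print(np.linalg.norm(C[0]-C[1]),np.linalg.norm(C[1]-C[2]),C.mean(0))
d=C[2]+C[3]-C[0]-C[1];print('yaw long dir',np.degrees(np.arctan2(d[1],d[0])))
e=onz('wrist',k(169,535),127,st);u=d/np.linalg.norm(d);n=np.array([-u[1],u[0],0])
r=e-C.mean(0);print('end',e,'along',r@u,'across',r@n)
h=C.mean(0)+4.1*u;print('hole xy',h)
ya=np.degrees(np.arctan2(d[1],d[0]))+90
move(st,[h[0],h[1],75.5],ya)
h2=e-73*u; print('from end',h2)
move(st,[h2[0],h2[1],75.5],ya)
E
```

```text
40.90362373173311 88.10230685442507 [ 433.365 -275.227   10.   ]
yaw long dir -72.63654605026086
end [ 456.338 -348.606  127.   ] along 76.89091985338598 across 0.02725340966267508
hole xy [ 434.589 -279.14    10.   ]
turn z 0.08 then cm [-0.02  0.1  14.77]
from end [ 434.552 -278.933  127.   ]
turn z 0.08 then cm [-0.    0.1  14.77]
```

The far end lies 76.9 mm along and 0.0 mm across, matching bracket_b. Descending.

>>> carry_out --deltas "0 0 0 0 0.1 2 55;0 0 0 0 0 3 55;0 0 0 0 0 3 55;0 0 0 0 0 3 55;0 0 0 0 0 2 55;0 0 0 0 0 1 55;0 0 0 0 0 0 55;0 0 0 0 0 0 55"

```text
clock: 11.87
position: [436.5, -278.0, 84.4]
tcp_rot: [[-0.303, 0.953, -0.0], [0.953, 0.303, 0.0], [0.001, -0.0, -1.0]]
contact_force: [0.5, -0.4, 0.4]
opening: 50.1
```

```bash
python3 -c "
from h import *
im,st=snap('side','s9',(285,220,395,340),5)
p=vision.camera_params('side');T=np.linalg.inv(np.array(p['T']))
def pr(q):
    c=T@np.array([*q,1]);return (np.array([c[0]/c[2]*p['fx']+p['cx'],c[1]/c[2]*p['fy']+p['cy']])-[285,220])*5
R=st['tcp_rot']
for x in (-16,16):
  for y in (-25,-39):
    P=st['position']+R[:,0]*x+R[:,1]*y
    for z in (100,110,120,130): print(x,y,z,pr((P[0],P[1],z)))
snap('wrist','w9')
"
```

```text
11.8667 [ 436.461 -278.016   84.388] yang 17.640361392256825 50.14092955678671 q [-0.683  0.459  1.714  0.     0.969 -0.991]
-16 -25 100 [266.08  390.144]
-16 -25 110 [267.22  376.753]
-16 -25 120 [268.371 363.23 ]
-16 -25 130 [269.534 349.572]
-16 -39 100 [255.622 406.226]
-16 -39 110 [256.721 392.789]
-16 -39 120 [257.83  379.218]
-16 -39 130 [258.951 365.51 ]
16 -25 100 [212.827 369.639]
16 -25 110 [213.693 356.318]
16 -25 120 [214.567 342.866]
16 -25 130 [215.45  329.282]
16 -39 100 [202.007 385.327]
16 -39 110 [202.827 371.958]
16 -39 120 [203.657 358.458]
16 -39 130 [204.494 344.823]
11.9167 [ 436.812 -278.517   85.065] yang 17.628687685004657 50.440320809740356 q [-0.683  0.458  1.714  0.     0.969 -0.991]
```

View pics/s9.png

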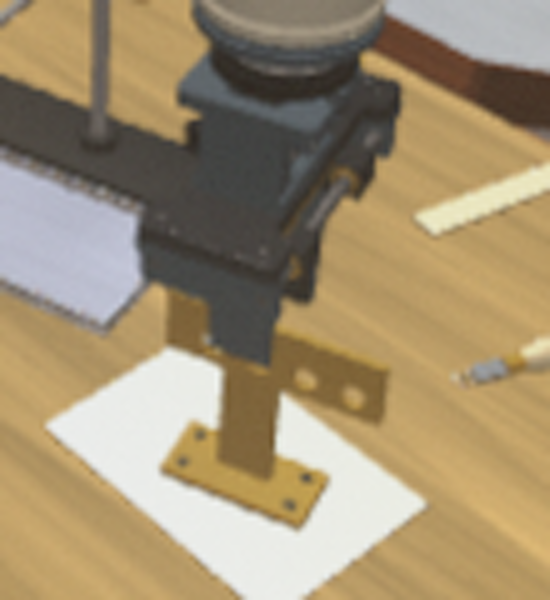

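View pics/w9.png

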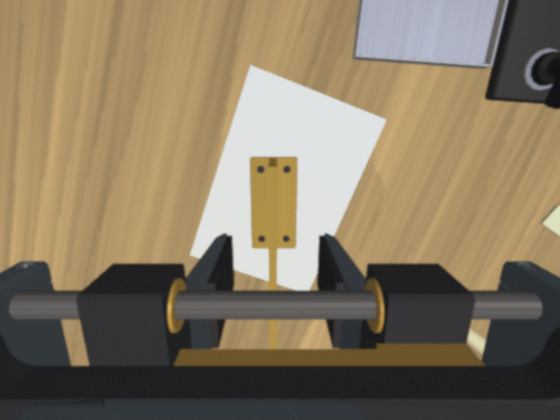

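>>> carry_out --deltas "0 0 0 0 -0.2 0.7 55;0 0 0 0 0 0.7 55;0 0 0 0 0 0 55;0 0 0 0 0 0 55"

```text
clock: 12.3
position: [433.9, -279.0, 70.0]
tcp_rot: [[-0.302, 0.953, -0.0], [0.953, 0.302, 0.0], [0.001, -0.0, -1.0]]
contact_force: [0.2, -0.3, 0.4]
opening: 50.1
```

```bash
python3 -c "
from h import *
im,st=snap('side','s10',(285,220,395,340),5)
"
```

```text
12.3 [ 433.875 -278.974   69.969] yang 17.582873726004006 50.08953211412666 q [-0.687  0.478  1.732 -0.     0.932 -0.994]
```

View pics/s10.png

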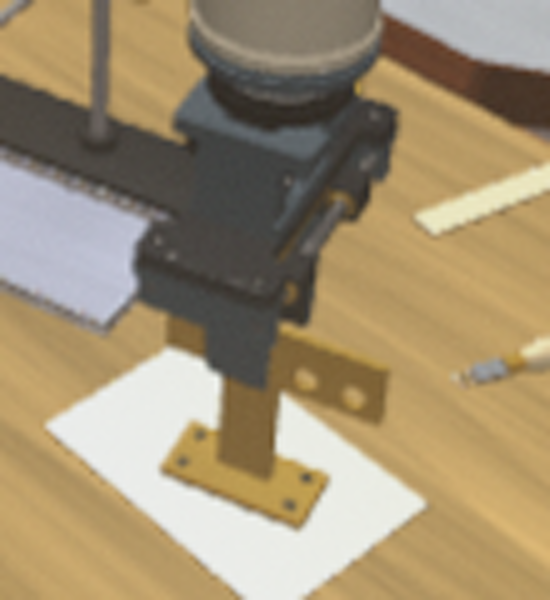

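>>> carry_out --deltas "0 0 0 0 0 0 0;0 0 0 0 0 0 0;0 0 0 0 0 0 0;0 0 0 0 0 0 0;0 0 0 0 0 0 0;0 0 0 0 0 0 0;0 0 0 0 0 0 0;0 0 0 0 0 0 0;0 0 0 0 0 0 0" --grip_force 60

```text
clock: 13.1
position: [434.1, -279.0, 70.1]
tcp_rot: [[-0.302, 0.953, -0.0], [0.953, 0.302, 0.0], [0.0, -0.0, -1.0]]
contact_force: [1.0, 0.8, -2.0]
opening: 4.7
```

```bash
python3 s.py; python3 -c "
from h import *
im,st=snap('side','s11',(285,240,385,320),7)
"
```

```text
13.1 F [ 1.013  0.792 -1.96 ] M [-0.057 -0.148 -0.023] op 4.713108721857688 [ 434.109 -278.992   70.141] ya 17.592969421407858 [ -0.376 -76.009 -27.109  -0.216   0.184  -0.013]
13.1 [ 434.109 -278.992   70.141] yang 17.592969421407858 4.713108721857688 q [-0.687  0.478  1.732  0.     0.932 -0.994]
```

View pics/s11.png

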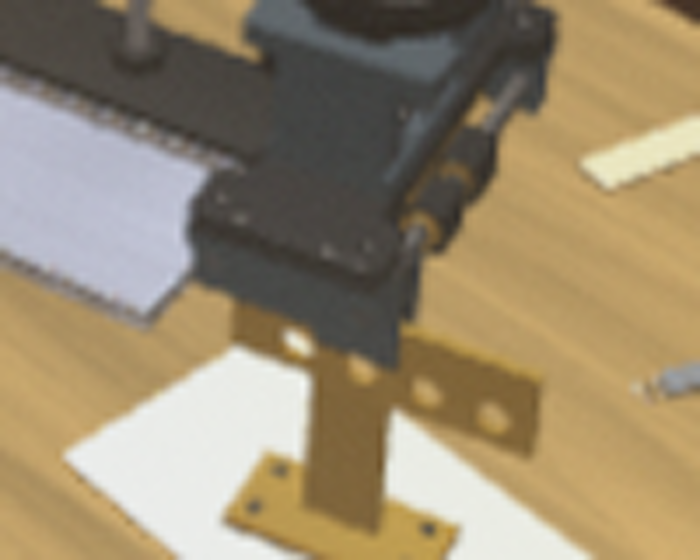

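Gripped at 4.7 mm on the top edge, centred over the second hole, with tips at about bracket z 107 and the hole's lower half visible at (362,372). Lifting.

>>> carry_out --deltas "0 0 0 0 0 -0.5 0;0 0 0 0 0 -1.2 0;0 0 0 0 0 -2 0;0 0 0 0 0 -2 0;0 0 0 0 0 -2 0;0 0 0 0 0 -1.4 0;0 0 0 0 0 0 0;0 0 0 0 0 0 0"

```text
clock: 13.82
position: [434.2, -279.2, 161.4]
tcp_rot: [[-0.302, 0.953, 0.001], [0.953, 0.302, -0.001], [-0.001, 0.0, -1.0]]
contact_force: [-0.3, 1.0, -5.4]
opening: 4.8
```

```bash
python3 s.py; python3 -c "
from h import *
im,st=snap('side','s12',(255,180,395,300),5)
c=np.cos(np.radians(13.8));s=np.sin(np.radians(13.8))
tip=np.array([463.9,-30.0]);u=np.array([c,s]);t=tip-35*u
move(st,[*(t-u*.4),161],13.8)
"
```

```text
13.8167 F [-0.319  1.036 -5.426] M [-0.066  0.041 -0.004] op 4.832448931954848 [ 434.189 -279.153  161.406] ya 17.59405484745295 [  0.102 -76.866 -37.828   0.042   0.487   0.   ]
13.8167 [ 434.189 -279.153  161.406] yang 17.59405484745295 4.832448931954848 q [-0.687  0.355  1.629 -0.     1.157 -0.994]
turn z 3.79 then cm [23.49  5.29  0.04]
```

View pics/s12.png

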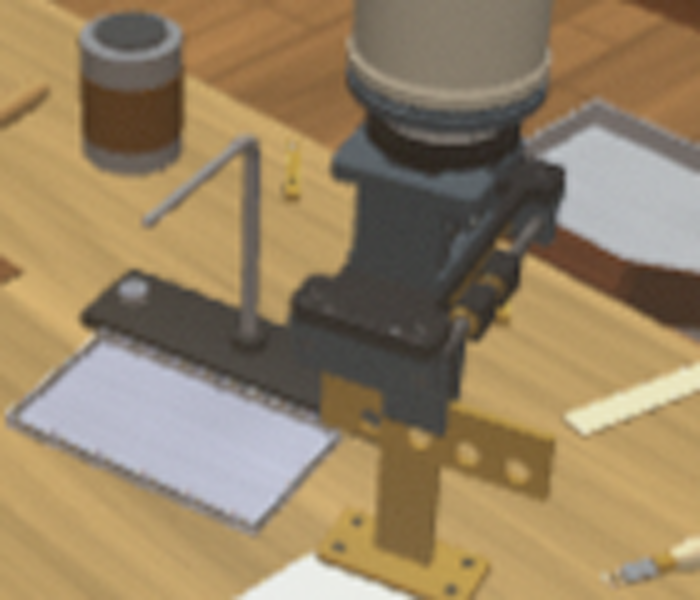

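>>> carry_out --deltas "0 0 3.8 0 0 0 0;0 0 0 1.5 0 0 0;0 0 0 3 0 0 0;0 0 0 3 0 0 0;0 0 0 3 0 0 0;0 0 0 3 0 0 0;0 0 0 3 0.8 0 0;0 0 0 3 1.5 0 0;0 0 0 2.5 1.5 0 0;0 0 0 1.5 1.5 0 0;0 0 0 0 0 0 0;0 0 0 0 0 0 0"

```text
clock: 14.87
position: [428.9, -37.0, 160.3]
tcp_rot: [[-0.241, 0.97, -0.002], [0.97, 0.241, 0.0], [0.001, -0.002, -1.0]]
contact_force: [-0.4, -0.4, -5.8]
opening: 4.9
```

```bash
python3 -c "
from h import *
im,st=snap('side','s13',(210,150,350,270),5)
im,st=snap('wrist','w13')
im,st=snap('top','t13',(270,160,410,280),5)
"
```

```text
14.8667 [428.864 -36.999 160.282] yang 13.96014185136524 4.878586815771859 q [-0.225  0.24   1.816 -0.     1.087 -0.469]
14.9167 [428.637 -37.756 160.388] yang 13.893636525152278 4.493155899618117 q [-0.227  0.24   1.816 -0.     1.088 -0.469]
14.9667 [428.658 -38.259 160.535] yang 13.826868987825726 4.706794911551372 q [-0.228  0.24   1.816 -0.     1.088 -0.469]
```

View pics/s13.png

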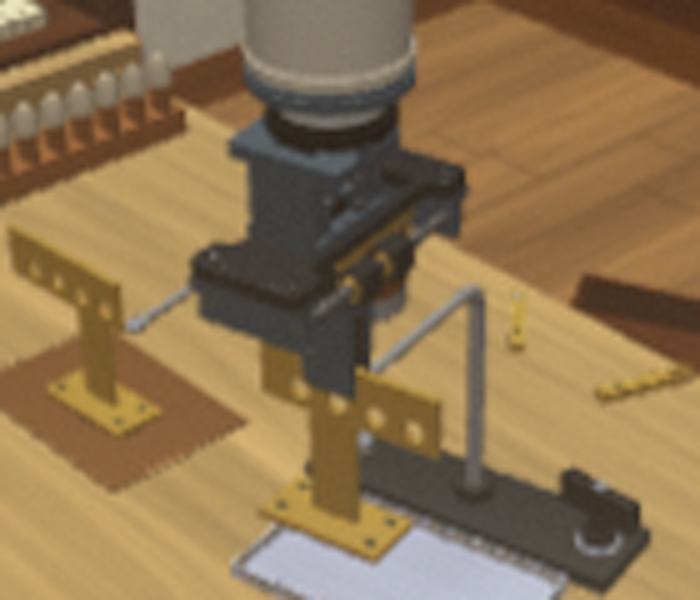

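View pics/w13.png

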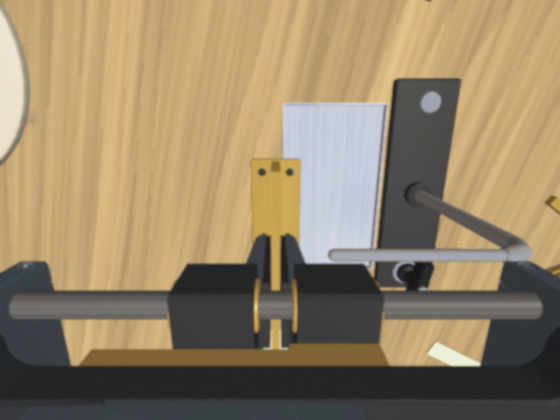

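View pics/t13.png

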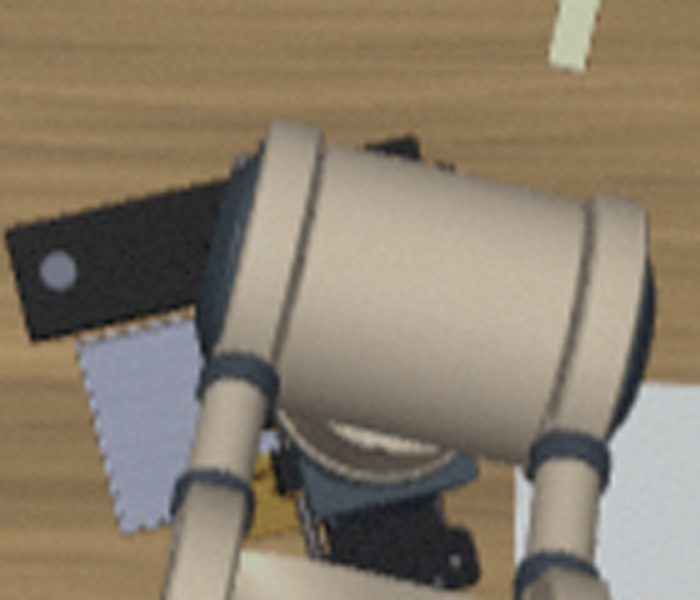

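The side view shows the holes at (300,388), (338,403), (377,418) and (414,432), and the rod behind them. In the wrist view the rod is level at row 255, from (333,255) to (515,255), so it is parallel to the tool's y. Checking height and sideways offset.

```bash
python3 - <<'E'
from h import *
st=load('w13');R=st['tcp_rot'];P=st['position']
im=cv2.imread('pics/raw_w13.png').astype(float)
g=im.mean(2)
for c in (350,365,380,410,440,470,490):
    col=g[240:270,c]; print(c,np.round(col[4:26:1]).astype(int))
for uv in [(331,255),(350,255),(480,254.5)]:
    w=onz('wrist',uv,190,st);print(uv,w,'tool',R.T@(w-P))
n=R[:,1]
for s,nm in ((load('s13'),'s13'),):
  for p in [(300,388),(338,403),(377,418),(414,432)]:
    o,d=ray('side',(210+p[0]/5-.4,150+p[1]/5-.4)); 
    Pp=P.copy()+n*(-2.5)
    w=o+d*((Pp-o)@n)/(d@n);print(p,w,'tool',R.T@(w-P))
E
```

```text
350 [213 212 212 203 175 144 136 146 157 165 171 171 172 173 170 165 162 173
 178 142  85  47]
365 [213 213 212 204 175 143 135 146 157 166 170 172 171 172 172 165 164 178
 198 199 181 140]
380 [ 49  50  53  58  78 108 131 147 157 164 170 171 172 172 171 163 142 107
  78  66  65  65]
410 [ 70  70  70  70  82 108 129 145 155 163 168 170 172 172 169 164 155 151
 149 125  80  48]
440 [158 158 157 150 134 122 129 143 155 163 169 169 171 172 170 165 153 144
 146 150 150 152]
470 [162 163 161 160 148 130 130 142 153 162 168 169 170 172 169 162 154 152
 162 168 168 166]
490 [163 164 163 162 151 131 129 142 152 162 168 170 170 169 169 163 155 153
 166 171 171 168]
(331, 255) [462.341 -30.684 190.   ] tool [ -1.208  34.362 -29.675]
(350, 255) [473.888 -27.826 190.   ] tool [ -1.206  46.258 -29.696]
(480, 254.5) [552.664  -7.973 190.   ] tool [ -0.85  127.496 -29.844]
(300, 388) [419.776 -12.13  188.852] tool [ 27.022  -2.5   -28.441]
(338, 403) [426.624 -39.817 188.483] tool [ -1.499  -2.5   -28.091]
(377, 418) [433.498 -67.608 188.404] tool [-30.128  -2.5   -28.032]
(414, 432) [439.878 -93.399 188.5  ] tool [-56.696  -2.5   -28.145]
```

Aligned: rod at tool x of about -1, hole between 0 and -1.3, heights within about 1 mm. Inserting with force checks.

>>> carry_out --deltas "0 0 0 0 1 -0.05 0;0 0 0 0 1 0 0;0 0 0 0 0.8 0 0;0 0 0 0 0.4 0 0;0 0 0 0 0.4 0 0;0 0 0 0 0.4 0 0;0 0 0 0 0 0 0"

```text
clock: 15.6
position: [469.1, -28.6, 161.7]
tcp_rot: [[-0.239, 0.971, 0.0], [0.971, 0.239, 0.0], [-0.0, 0.0, -1.0]]
contact_force: [-0.6, -0.5, -5.3]
opening: 4.7
```

```bash
python3 s.py; python3 -c "
from h import *
im,st=snap('side','s14',(230,180,350,260),6)
"
```

```text
15.6 F [-0.611 -0.539 -5.337] M [-0.01   0.031 -0.008] op 4.717460778554016 [469.128 -28.597 161.665] ya 13.79857854352852 [  0.383 -65.429 -34.798   0.108   0.189   0.129]
15.6 [469.128 -28.597 161.665] yang 13.79857854352852 4.717460778554016 q [-0.188  0.292  1.731  0.     1.118 -0.429]
```

View pics/s14.png

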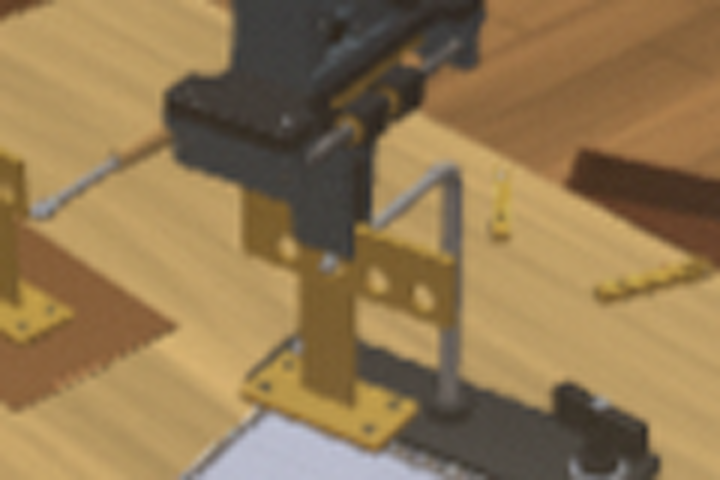

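The grey rod end shows in the hole at (332,262) with no contact force. Continuing along the rod.

>>> carry_out --deltas "0 0 0 0 0.6 0 0;0 0 0 0 0.8 0 0;0 0 0 0 0.8 0 0;0 0 0 0 0.8 0 0;0 0 0 0 0.8 0 0;0 0 0 0 0.8 0 0;0 0 0 0 0.4 0 0;0 0 0 0 0 0 0;0 0 0 0 0 0 0"

```text
clock: 16.4
position: [516.9, -16.7, 161.5]
tcp_rot: [[-0.239, 0.971, -0.001], [0.971, 0.239, 0.0], [0.0, -0.001, -1.0]]
contact_force: [-0.8, -0.0, -5.0]
opening: 4.5
```

```bash
python3 s.py; python3 -c "
from h import *
im,st=snap('side','s15',(230,180,350,260),6)
snap('wrist','w15')
"
```

```text
16.4 F [-0.773 -0.028 -5.032] M [-0.07   0.012 -0.033] op 4.543818940642722 [516.885 -16.68  161.523] ya 13.807638326032798 [  0.281 -73.225 -36.899   0.08   -0.026   0.055]
16.4 [516.885 -16.68  161.523] yang 13.807638326032798 4.543818940642722 q [-0.148  0.357  1.625 -0.     1.16  -0.389]
16.45 [516.614 -16.76  161.556] yang 13.797965640006224 4.60210528534627 q [-0.148  0.357  1.625 -0.     1.16  -0.389]
```

View pics/s15.png

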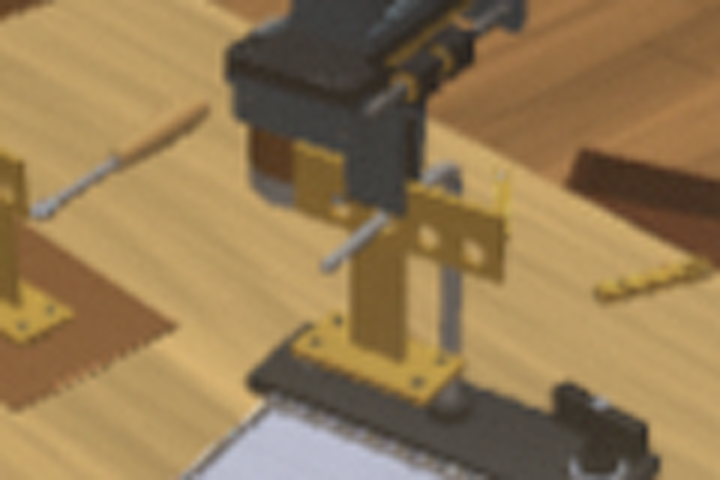

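View pics/w15.png

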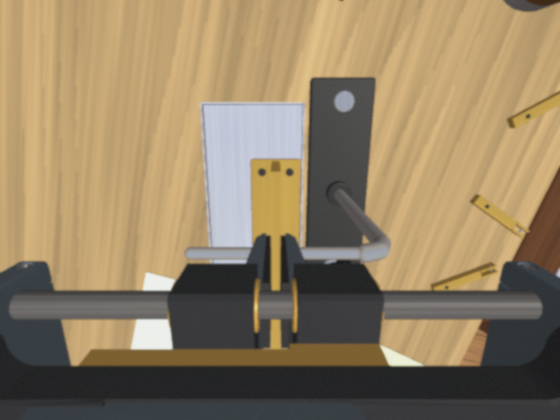

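The rod passes through with about 54 mm protruding ((330,265) to the hole). Lowering until the rod carries the weight.

>>> carry_out --deltas "0 0 0 0 0 0.15 0;0 0 0 0 0 0.1 0;0 0 0 0 0 0 0"

```text
clock: 16.75
position: [516.6, -16.8, 159.0]
tcp_rot: [[-0.238, 0.971, -0.0], [0.971, 0.238, 0.0], [0.0, -0.0, -1.0]]
contact_force: [-0.2, 0.8, -5.4]
opening: 4.4
```

>>> carry_out --deltas "0 0 0 0 0 0.1 0;0 0 0 0 0 0 0"

```text
clock: 16.92
position: [516.9, -16.8, 158.1]
tcp_rot: [[-0.238, 0.971, -0.0], [0.971, 0.238, -0.0], [0.0, -0.0, -1.0]]
contact_force: [-0.4, -0.5, -5.9]
opening: 4.4
```

>>> carry_out --deltas "0 0 0 0 0 0.1 0;0 0 0 0 0 0 0"

```text
clock: 17.08
position: [517.1, -16.7, 157.7]
tcp_rot: [[-0.238, 0.971, 0.0], [0.971, 0.238, 0.0], [-0.0, 0.0, -1.0]]
contact_force: [-3.3, 1.0, 5.4]
opening: 5.0
```

>>> carry_out --deltas "0 0 0 0 0 0.05 0;0 0 0 0 0 0 0"

```text
clock: 17.25
position: [517.2, -16.7, 157.6]
tcp_rot: [[-0.238, 0.971, 0.001], [0.971, 0.238, -0.0], [-0.0, 0.001, -1.0]]
contact_force: [-5.9, 1.4, 11.0]
opening: 4.7
```

```bash
python3 s.py
```

```text
17.25 F [-5.94   1.417 10.983] M [ 0.154  0.986 -0.023] op 4.658810401482454 [517.155 -16.744 157.568] ya 13.794575718238724 [ -0.469 -65.391 -33.761  -0.057  -1.815   0.002]
```

Contact with the rod at TCP z 157.8 (the force flipped from -5.9 to +11 N). Easing up slightly, then opening.

>>> carry_out --deltas "0 0 0 0 0 -0.1 0;0 0 0 0 0 0 0;0 0 0 0 0 0 4;0 0 0 0 0 0 6;0 0 0 0 0 0 10;0 0 0 0 0 0 20;0 0 0 0 0 0 30;0 0 0 0 0 0 30;0 0 0 0 0 0 30;0 0 0 0 0 0 30;0 0 0 0 0 0 30"

```text
clock: 18.17
position: [517.0, -16.8, 157.7]
tcp_rot: [[-0.238, 0.971, 0.0], [0.971, 0.238, -0.0], [-0.0, 0.0, -1.0]]
contact_force: [-0.3, 0.2, -0.2]
opening: 27.5
```

```bash
python3 s.py; python3 -c "
from h import *
im,st=snap('side','s16',(230,180,350,260),6)
"
```

```text
18.1667 F [-0.283  0.222 -0.159] M [-0.122  0.018 -0.032] op 27.508156040326845 [517.016 -16.77  157.728] ya 13.793570593481775 [ -0.004 -71.137 -34.067   0.052   0.062  -0.   ]
18.1667 [517.016 -16.77  157.728] yang 13.793570593481775 27.508156040326845 q [-0.148  0.362  1.63   0.     1.15  -0.389]
```

View pics/s16.png

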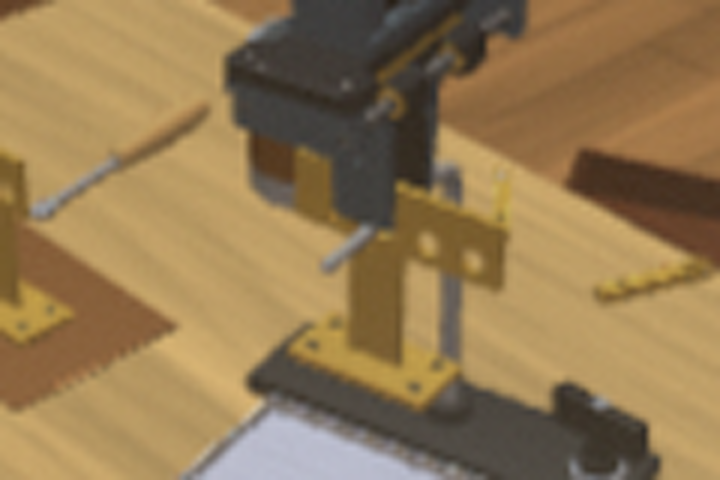

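Released and hanging. Rising straight up.

>>> carry_out --deltas "0 0 0 0 0 -0.5 30;0 0 0 0 0 -1 30;0 0 0 0 0 -2 30;0 0 0 0 0 -3 30;0 0 0 0 0 -4 30;0 0 0 0 0 -4 30;0 0 0 0 0 0 30;0 0 0 0 0 0 30;0 0 0 0 0 0 30;0 0 0 0 0 0 30"

```text
clock: 19.05
position: [516.3, -16.7, 302.0]
tcp_rot: [[-0.238, 0.971, -0.002], [0.971, 0.238, 0.0], [0.001, -0.002, -1.0]]
contact_force: [-0.7, -0.4, 0.1]
opening: 27.1
```

>>> carry_out --deltas "0 0 0 0 0 0 30;0 0 0 0 0 0 30;0 0 0 0 0 0 30;0 0 0 0 0 0 30;0 0 0 0 0 0 30;0 0 0 0 0 0 30;0 0 0 0 0 0 30;0 0 0 0 0 0 30;0 0 0 0 0 0 30;0 0 0 0 0 0 30;0 0 0 0 0 0 30;0 0 0 0 0 0 30"

```text
clock: 20.05
position: [517.0, -16.8, 302.8]
tcp_rot: [[-0.238, 0.971, 0.0], [0.971, 0.238, -0.0], [-0.0, 0.0, -1.0]]
contact_force: [0.3, -0.6, -0.1]
opening: 27.4
```

```bash
python3 s.py; python3 -c "
from h import *
snap('side','s17',(210,160,350,270),5)
snap('wrist','w17')
"
```

```text
20.05 F [ 0.268 -0.645 -0.126] M [-0.052  0.017  0.021] op 27.377060004019118 [517.026 -16.777 302.766] ya 13.792770150946865 [  0.    -66.527 -42.345   0.057   0.063  -0.   ]
20.05 [517.026 -16.777 302.766] yang 13.792770150946865 27.377060004019118 q [-0.148  0.233  1.402 -0.     1.507 -0.389]
20.1 [517.001 -16.747 302.724] yang 13.798435312449664 27.276586159915922 q [-0.148  0.233  1.402 -0.     1.507 -0.389]
```

View pics/s17.png

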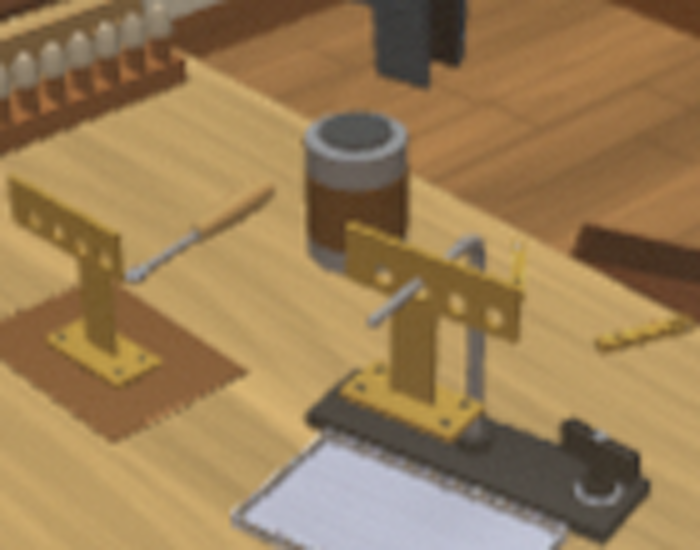

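View pics/w17.png

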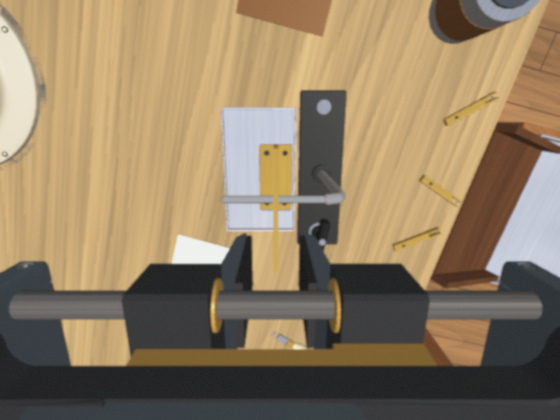

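The bracket hangs by its second hole, (421,292) in the side crop, and the other bracket is still on the brown board. Checking rest and level.

>>> carry_out --deltas "0 0 0 0 0 0 30;0 0 0 0 0 0 30;0 0 0 0 0 0 30;0 0 0 0 0 0 30;0 0 0 0 0 0 30;0 0 0 0 0 0 30;0 0 0 0 0 0 30;0 0 0 0 0 0 30;0 0 0 0 0 0 30;0 0 0 0 0 0 30;0 0 0 0 0 0 30;0 0 0 0 0 0 30"

```text
clock: 21.15
position: [517.0, -16.8, 302.7]
tcp_rot: [[-0.238, 0.971, -0.0], [0.971, 0.238, 0.0], [0.0, -0.0, -1.0]]
contact_force: [-0.2, -0.5, -0.1]
opening: 27.6
```

```bash
python3 - <<'E'
from h import *
a=cv2.imread('pics/raw_s17.png').astype(int)
imgs=[]
for i in range(6): im,st=snap('side',f's18_{i}'); imgs.append(cv2.imread(f'pics/raw_s18_{i}.png').astype(int))
m=slice(195,250),slice(275,320)
for b in imgs: print('diff vs s17',abs(b-a)[m].max(),abs(b-a)[m].mean())
tip=np.array([463.9,-30,190]);u=np.array([np.cos(np.radians(13.8)),np.sin(np.radians(13.8)),0])
P=np.array([517,-16.8,0])-u*2.5
W=[]
for p in [(384,277),(421,292),(457,304),(494,318),(348,224),(522,290)]:
    o,d=ray('side',(210+p[0]/5-.4,160+p[1]/5-.4)); w=o+d*((P-o)@u)/(d@u);W.append(w);print(p,w)
d=W[3]-W[0];print('tilt holes deg',np.degrees(np.arctan2(d[2],np.hypot(*d[:2]))));d=W[5]-W[4];print('tilt top edge',np.degrees(np.arctan2(d[2],np.hypot(*d[:2]))))
# moved things, before vs now
t0=cv2.imread('pics/side0.png').astype(int); D=(abs(imgs[-1]-t0).max(2)>40).astype(np.uint8)
for c in cv2.findContours(D,0,2)[0]:
    if cv2.contourArea(c)>15: print(cv2.boundingRect(c))
E
```

```text
21.15 [516.987 -16.767 302.713] yang 13.792842907350188 27.62439376706839 q [-0.148  0.233  1.402  0.     1.507 -0.389]
21.2 [516.992 -16.79  302.708] yang 13.788760939931857 27.542124617518773 q [-0.148  0.233  1.402  0.     1.507 -0.389]
21.25 [516.989 -16.762 302.713] yang 13.791154528979396 27.1099681865269 q [-0.148  0.233  1.402  0.     1.507 -0.389]
21.3 [516.978 -16.783 302.721] yang 13.79179175540074 27.607973348342593 q [-0.148  0.233  1.402 -0.     1.507 -0.389]
21.35 [517.    -16.778 302.729] yang 13.79324907184693 27.025710828611786 q [-0.148  0.233  1.402 -0.     1.507 -0.389]
21.4 [516.991 -16.753 302.725] yang 13.794068490110986 27.426357485753766 q [-0.148  0.233  1.402  0.     1.507 -0.389]
diff vs s17 7 1.2008080808080808
diff vs s17 7 1.184107744107744
diff vs s17 7 1.197979797979798
diff vs s17 7 1.1885521885521886
diff vs s17 7 1.1733333333333333
diff vs s17 6 1.183164983164983
(384, 277) [508.301   8.137 185.149]
(421, 292) [515.117 -19.613 183.75 ]
(457, 304) [521.611 -46.055 184.384]
(494, 318) [528.153 -72.689 183.771]
(348, 224) [501.682  35.083 216.151]
(522, 290) [532.784 -91.543 211.717]
tilt holes deg -0.9483683303824634
tilt top edge -1.947542920313925
(317, 278, 46, 48)
(110, 258, 49, 24)
(331, 245, 8, 10)
(322, 243, 7, 5)
(111, 231, 75, 91)
(278, 210, 36, 38)
(91, 117, 43, 77)
(56, 65, 33, 28)
(0, 63, 144, 268)
(268, 48, 32, 27)
(186, 47, 15, 13)
(197, 43, 41, 37)
(295, 34, 14, 40)
(265, 25, 64, 153)
(227, 25, 22, 16)
(267, 22, 15, 10)
(88, 18, 5, 6)
(90, 0, 15, 22)
(80, 0, 9, 10)
(0, 0, 193, 115)
```

```bash
python3 -c "
from cell import ticket
print(ticket.job_done())"
```

```text
the job is handed in; nothing more can be done
None
```

I locked the stand, hung the white-sheet bracket on the rod by its levelling hole, and handed the job in at about 21.4 s; no verdict was reported.

**What I did**
- **Knob:** I turned it clockwise about 58° in all. The moment jumped from about 0.04 to 0.38 N m between 26° and 30° of turn, so it ended roughly 28–32° past the bite.
- **Bracket:** The bracket on the white sheet is bracket_b; its head's far end measured 76.9 mm from the origin, against the given 77.1. I gripped its top edge and hung it by its third hole, which is the second from the short end, about 53 mm in from the rod tip.

**Last checks**
- **Rest:** The side-camera images taken a second apart differ only by noise, so the bracket is at rest.
- **Level:** It measured level within about 1–2°.
- **Position:** The hole measured about z 184 from the side view, but 187 by the height at which the rod took the weight. I trusted 187; both lie inside the allowed 182–195 mm.
- **Other things:** In the side view the other bracket and the small things show no visible movement. The gripper is clear, with no contact force.

**What disagreed:** The fingertips appear to lie about 35–43 mm behind the reported TCP. My first close on the knob went shut in the air above it, so I lowered the hand further. After that I used the tip heights seen in the images.

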